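# Lock a stack of copper blanks into the brushing fixture with a square key and a lock pin

### The arm

A 6-joint arm with a two-finger parallel gripper is mounted at the origin on the work surface. World frame = base frame: x ahead of the robot, y to its left, z up, the work surface at z = 0. Lengths are in m, angles in rad, forces in N, time in s.
With the tool pointing down it reaches from about 0.425 to 0.95 m from the base axis. Payload 3.5 kg.
Tool frame: the origin (TCP) lies at the very end of the fingers, on their centre line; the grasp point (between the pads) lies 19 mm behind it; x points along the fingers, z is the direction in which the jaws open and shut, and the axes are right-handed (so a half turn about x gives the same grasp; the last joint's range is limited). The gripper opens to 85 mm and grips with 20 to 120 N. Pads are 22 mm wide; open, the fingers measure 114 mm over their backs; the gripper's body (76 mm by 85 mm) begins 54 mm behind the grasp point. The pads swing forward as they close: fully open they stand 13 mm farther back than shut.
Start: joints at [1.175, 0.286, 1.577, -0, 1.279, -0.15], TCP at [0.164, 0.655, 0.231] pointing down, gripper open.
Joint ranges: [-2.77, 2.77], [-0.9, 2.22], [0.21, 2.48], [-1.53, 4.67], [0.24, 2.81], [-2.84, 2.84]. Speed limits (rad/s): [2.79, 2.79, 3.14, 3.14, 3.14, 3.14].

### API

Orientations are given as a unit quaternion [x, y, z, w].
In Python, from plant import ctrl, cams gives the robot as it stands.
- The arm moves only by the tool play_rows, never from a script. Its argument "rows" is a list of rows, each a list of 3 entries, a list of its own where there are three numbers: the opening in per cent of the stroke, from 0 (shut) to 100 (fully open), then the shift along the tool's x, y, z in units of 0.3 m (1.0 is 0.3 m), then the turn, a rotation vector about the tool's x, y, z in units of pi/2 rad (1.0 is pi/2 rad). A call has 1 to 10 rows; each row is the pose to reach, as a shift and turn from the pose commanded when the call began, along the tool's axes at that moment; what a row does not reach only later rows make up. A row lasts 1/12 s, in which the tool goes at most 41.7 mm and 7.16 degrees, less where a joint would pass 70% of its speed; a pose out of reach is approached as far as the arm can. A call with a number of a shift or a turn outside -1 to 1 is refused whole. A call with a gripper value outside its range is refused whole. The fingers move at their own pace and stop on an object; "force" is the grip in N (left out, the last holds). Time passes only in rows, so rows that repeat a pose let the fingers close. It gives the time, the measured TCP pose, the force and the opening at its end, in the units of the state.
- ctrl.get_state(): the state, without advancing time (a new reading comes with each control period).
- cams.read_camera(name): name is "scene" or "side" or "wrist"; returns a dict with "color" (384x512x3 uint8, red, green, blue), "fx", "fy", "cx", "cy" (pixels), "k1" (the pictures are not rectified: a ray, as slopes to the right and down, at radius r is drawn at 1 + k1 r^2 times it, then the intrinsics apply), "view" (4x4, takes a point from world to camera coordinates). Camera axes: x right, y down, z forward; pixel columns grow to the right and rows downward; lengths in m; the calibration is good to about 2 mm. A picture is of the moment at which its call begins. There is no depth.
- ctrl.sign_off(): hands the job in, once; it reports no verdict.
The state is a dict: "time": time; "qpos": joint angles; "dq": joint speeds; "joint_efforts": joint torques, N m; "eef_pos": TCP position; "tcp_rot": TCP orientation; "contact_force": force on the tool from outside, world axes, zero at the start; "wrist_torque": the same for the moment, N m; "opening": opening from 0.0 (shut) to 1.0 (fully open).
Only numpy, scipy, OpenCV 4.12 (cv2) and the standard library are available. Lean on these libraries where they do the work, as an engineer would, in place of code of your own. Each camera call takes 0.05 s, during which the arm holds its last target. There are 200 camera calls.

### The job

Stack every copper blank on the bench flat in the fixture's nest. Then take the T-handled key from its stand, press it onto the brass drive nut and feel round until its square end drops fully in, and turn it anticlockwise to swing the bar over the stack to its stop; move the bar only with the key, never by pushing it with the gripper. Finish by putting the key back upright in its stand and the lock pin all the way down through the bar's end and the lug beneath it, and do not disturb the tin, jar, cork block or cup.

Things in the scene. Friction and masses are not known exactly. Their poses are not given: they have to be found in the camera images.
- blank0: Loose brushed-copper blank, 60 x 60 x 6 mm, about 0.19 kg, lying flat on the bench left of the fixture. Origin at the centre of its underside; x and y along its edges, z up. Three to five of the five blanks are present.
- blank1: Loose brushed-copper blank, 60 x 60 x 6 mm, about 0.19 kg, lying flat on the bench left of the fixture. Origin at the centre of its underside; x and y along its edges, z up. Three to five of the five blanks are present.
- blank2: Loose brushed-copper blank, 60 x 60 x 6 mm, about 0.19 kg, lying flat on the bench left of the fixture. Origin at the centre of its underside; x and y along its edges, z up. Three to five of the five blanks are present.
- blank3: Loose brushed-copper blank, 60 x 60 x 6 mm, about 0.19 kg, lying flat on the bench left of the fixture. Origin at the centre of its underside; x and y along its edges, z up. Three to five of the five blanks are present.
- blank4: Loose brushed-copper blank, 60 x 60 x 6 mm, about 0.19 kg, lying flat on the bench left of the fixture. Origin at the centre of its underside; x and y along its edges, z up. Three to five of the five blanks are present.
- fixture: Steel fixture fixed to the bench: base plate 130 (x) x 230 (y) x 10 mm. Origin at the centre of its underside. In the middle the nest; at y = -85 mm the pivot of the swing bar on a pedestal; at y = +85 mm a square lug 32 x 32 mm, top 44 mm above the bench.
- nest (a point): Centre of the nest's floor, 10 mm above the bench, axes as the fixture's. A square pocket 65 mm wide (2.5 mm play each side of a blank, square to the fixture) between slim aluminium corner guides 8 mm thick, up to 42 mm above the bench; the middle 42 mm of every side is open for the fingers. Five stacked blanks reach 40 mm above the bench.
- lug_hole (a point): Centre of the mouth of the 13 mm round hole down through the lug, in its top face, 44 mm above the bench; 34 mm deep.
- bar: Steel swing bar on a vertical pivot. Origin on the pivot axis at bench height, x towards its free end (186 mm away). 10 mm thick, 46 to 56 mm above the bench. At the start 0 to 0.25 rad from the fixture's +x, clear of the nest; swings anticlockwise from above to a stop along the fixture's +y, over the nest, its hole over the lug's. Stays where left (friction 0.35 N m).
- drive (a point): Pivot axis at the top of the brass drive nut, 60 mm above the bench. Nut: 29 mm square block with a 16.4 mm square socket, sides parallel, flat-topped, no lead-in, 30 mm deep. It turns stiffly (0.14 N m) up to 0.4 rad either way from square with the bar before it carries the bar along; at the start it stands anywhere in this play and its angle is not reported.
- bar_hole (a point): Centre of the 13 mm round hole through the bar's free end, in its top face, 56 mm above the bench, 170 mm from the pivot axis.
- key: Steel key with a T-handle, 0.25 kg, standing upright in its stand. Origin at the centre of the lower end, z up. Square end 14 x 14 mm, sides along the key's x and y, from 0 to 22 mm; a round collar 32 mm across from 22 to 27 mm, that rests on the stand or on the nut when the end is fully in; shaft 14 mm across; handle bar 80 mm (along x) x 14 mm (along y) from 75 to 97 mm.
- key_stand: Fixed wooden block 60 x 60 x 50 mm that holds the key. Origin at the centre of its underside.
- stand_hole (a point): Centre of the mouth of the 25 mm round hole in the top of the key's stand, 50 mm above the bench, 30 mm deep; the key goes in at any turn.
- pin: Steel lock pin, 0.06 kg, standing upright in its stand. Origin at the centre of its lower end, z up. Shank 10 mm across and 40 mm long with a tapered tip; collar 22 mm across from 40 to 44 mm; round grip 16 mm across from 44 to 80 mm.
- pin_stand: Fixed wooden block 50 x 50 x 50 mm that holds the pin. Origin at the centre of its underside.
- tin: Bystander: upright steel tin, 64 mm across, 75 mm tall. Origin at the centre of its underside.
- jar: Bystander: amber glass jar, 70 mm across, 90 mm tall. Origin at the centre of its underside.
- cork_block: Bystander: cork sanding block 90 x 55 x 30 mm. Origin at the centre of its underside.
- cup: Bystander: grey cup, 80 mm across, 55 mm tall. Origin at the centre of its underside.

How it is judged:
On the way, in this order (a step that is already met when the one before it is completed fails the run):
1. every blank present lies flat in the nest, the bar still swung aside (horizontal distance between each of blank0, blank1, blank2, blank3, blank4 and nest below 0.006 m and z of each of blank0, blank1, blank2, blank3, blank4 in the frame of nest below 0.028 m and angle between each of blank0, blank1, blank2, blank3, blank4's own z axis and vertical below 0.08 rad and horizontal distance between bar_hole and lug_hole above 0.1 m), for 0.2 s.
2. the key's square end has dropped fully into the drive nut, the bar still swung aside (z of key in the frame of drive below -0.017 m and horizontal distance between key and drive below 0.005 m and angle between key's own z axis and vertical below 0.15 rad and horizontal distance between bar_hole and lug_hole above 0.1 m), for 0.1 s.
3. with the key in the nut the bar has been turned over the stack to its stop (z of key in the frame of drive below -0.017 m and horizontal distance between key and drive below 0.005 m and angle between key's own z axis and vertical below 0.15 rad and horizontal distance between bar_hole and lug_hole below 0.004 m), for 0.1 s.
At the end, for the whole second after the job is handed in: Blanks flat in the nest (within 6 mm, tilt under 0.08 rad); bar hole within 4 mm of the lug hole; pin upright in both (within 5 mm, end 24 mm or more below the lug top); key upright in its stand (within 6 mm, end 18 mm or more below the top); all at rest (horizontal distance between each of blank0, blank1, blank2, blank3, blank4 and nest below 0.006 m and z of each of blank0, blank1, blank2, blank3, blank4 in the frame of nest below 0.028 m and angle between each of blank0, blank1, blank2, blank3, blank4's own z axis and vertical below 0.08 rad and horizontal distance between bar_hole and lug_hole below 0.004 m and horizontal distance between pin and lug_hole below 0.005 m and z of pin in the frame of lug_hole below -0.024 m and angle between each of pin, key's own z axis and vertical below 0.12 rad and horizontal distance between key and stand_hole below 0.006 m and z of key in the frame of stand_hole below -0.018 m and linear speed of each of key, pin below 0.02 m/s); the robot touches nothing.
It fails at once if the gripper pushes the bar or its nut (more than 2 N); it is to be moved with the key (contact force between the fingers and bar above 2 N).
It fails at once if a bystander (tin, jar, cork block, cup) is moved more than 20 mm (distance of any of tin, jar, cork_block, cup from where it was at the start of the episode above 0.02 m).
Of blank0, blank1, blank2, blank3, blank4 only 3 to 5 are there at a start; the rules pass over those that are not, and their reading is None.
At some moment in a run one of blank0, blank1, blank2, blank3, blank4 may be knocked a few centimetres aside while the robot is not near it.
It also fails if it takes over 208 s, if anything falls off the work surface, if the arm or the gripper's body presses on something with over 40 N, if the wrist force passes 120 N, or if a joint passes its speed limit or range.

## Working session

There is one attempt and no reset: what is moved stays moved. The work goes in short steps, Python scripts to look and compute and a tool call to move; the robot and the scene stay as the last step left them, time stands still between calls to the robot, and variables do not carry over. Pictures are saved under pics/ and viewed, about 12 in all and at most 16, crops included, and the job is handed in when it is done.

Besides the shell and the picture viewer there is one more tool, called after ">>>" as name(argument=value, ...), one argument or row to a line, values as JSON. play_rows: Moves the arm, as the interface text tells. Shifts and turns lie within -1 to 1; 1 stands for 0.3 m of shift or pi/2 rad of turn. Its arguments: {"type":"object","properties":{"rows":{"type":"array"},"force":{"type":"number"}},"required":["rows"]}

```bash
ls; mkdir -p pics
cat > h.py <<'E'
import numpy as np, cv2
from scipy.spatial.transform import Rotation as R
from plant import ctrl, cams
def cam(n):
    return cams.read_camera(n)
def ray(c,uv):
    x=(np.array(uv,float).reshape(-1,2)-[c['cx'],c['cy']])/[c['fx'],c['fy']]
    s=x.copy()
    for _ in range(20):
        s=x/(1+c['k1']*(s**2).sum(1,keepdims=True))
    V=np.array(c['view']);d=np.c_[s,np.ones(len(s))]@V[:3,:3]
    o=-V[:3,:3].T@V[:3,3]
    return o,d
def plane(c,uv,z):
    o,d=ray(c,uv);return o+d*((z-o[2])/d[:,2:3])
def proj(c,p):
    V=np.array(c['view']);q=np.array(p,float).reshape(-1,3)@V[:3,:3].T+V[:3,3]
    s=q[:,:2]/q[:,2:];s=s*(1+c['k1']*(s**2).sum(1,keepdims=True))
    return s*[c['fx'],c['fy']]+[c['cx'],c['cy']]
def save(c,n,box=None,k=1):
    im=c['color'][:,:,::-1]
    if box: im=im[box[1]:box[3],box[0]:box[2]]
    cv2.imwrite('pics/'+n+'.png',cv2.resize(im,None,fx=k,fy=k,interpolation=cv2.INTER_CUBIC))
E
python3 - <<'E'
from h import *
np.set_printoptions(precision=4,suppress=True)
s=ctrl.get_state();print(s)
for n in('scene','side','wrist'):
    c=cam(n);o,d=ray(c,[[256,192]]);print(n,c['fx'],c['k1'],o,d);
    np.save(n+'.npy',c,allow_pickle=True)
    save(c,n+'0',k=1.5)
E
```

```text
pics
{'time': 0.0, 'qpos': array([ 1.175 ,  0.2872,  1.5782, -0.    ,  1.2786, -0.15  ]), 'dq': array([-0.001 , -0.0012,  0.0027,  0.0007,  0.0014, -0.001 ]), 'joint_efforts': array([ -0.001 , -40.5961, -29.2634,  -0.0002,   0.0058,  -0.    ]), 'eef_pos': array([0.164 , 0.6541, 0.2299]), 'tcp_rot': array([-0.4354,  0.5583,  0.4345,  0.5568]), 'contact_force': array([0.6677, 0.6663, 0.0704]), 'wrist_torque': array([-0.067 , -0.0388, -0.0109]), 'opening': 0.9996993013156421}
scene 409.21435910879023 -0.12644145146167785 [1.1438 0.6484 0.6257] [[-0.5613 -0.6205 -0.5477]]
side 364.1678159769983 -0.01710439211923832 [ 0.1249 -0.8099  0.6969] [[ 0.3927  0.7358 -0.5517]]
wrist 281.30270099437035 -0.0532035351941116 [0.099  0.672  0.3732] [[ 0.2636 -0.0637 -0.9625]]
```

View pics/scene0.png

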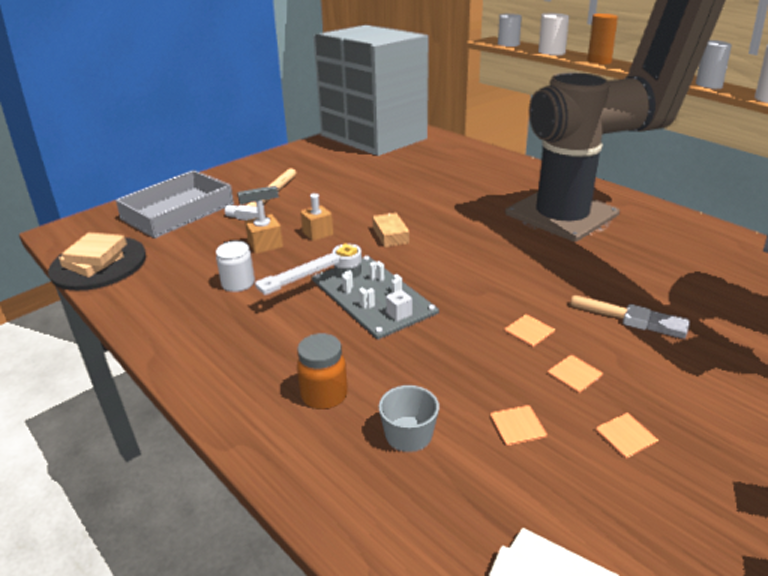

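View pics/side0.png

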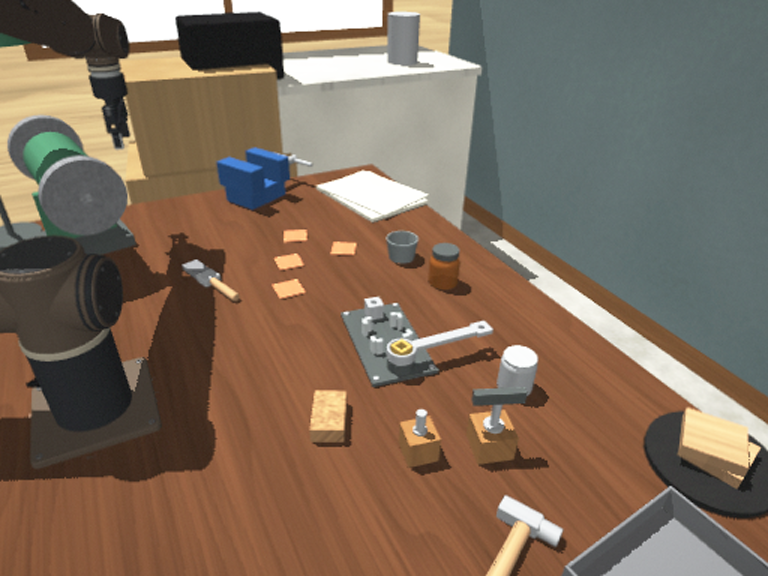

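Scene view: four blanks (at about (529,330), (574,373), (518,424), (627,434) in the 1.5x picture), fixture plate at (375,295), nut (346,250), bar tip (268,286), pin (315,200), key (262,205). The side view shows the same four blanks, the nut at (401,348), the lug at (374,303), the pin at (421,415) and the key handle at (500,396).

Run:
```python
from h import *
np.set_printoptions(precision=4,suppress=True)
for n in('scene','side'):
    c=np.load(n+'.npy',allow_pickle=True).item();im=c['color'];hsv=cv2.cvtColor(im,cv2.COLOR_RGB2HSV)
    print(n,[hsv[int(v/1.5),int(u/1.5)] for u,v in ([(529,330),(574,373),(390,230),(400,320)] if n=='scene' else [(295,236),(288,289),(327,410),(360,345)])])
    m=cv2.inRange(hsv,(8,90,190),(20,190,255))
    cs,_=cv2.findContours(m,cv2.RETR_EXTERNAL,cv2.CHAIN_APPROX_NONE)
    for k in cs:
        if cv2.contourArea(k)<80: continue
        p=plane(c,k.reshape(-1,2)+0.0,.006)[:,:2]
        r=cv2.minAreaRect((p*1000).astype(np.float32));print('rect',np.round(r[0],1),np.round(r[1],1),round(r[2],1))
    # plate: dark grey on bench
    m=cv2.inRange(hsv,(70,20,40),(130,140,110))
    cs,_=cv2.findContours(m,cv2.RETR_EXTERNAL,cv2.CHAIN_APPROX_NONE)
    for k in cs:
        if cv2.contourArea(k)<300: continue
        p=plane(c,k.reshape(-1,2)+0.0,.010)[:,:2]
        r=cv2.minAreaRect((p*1000).astype(np.float32));print('dark',np.round(r[0],1),np.round(r[1],1),round(r[2],1))
s=np.load('scene.npy',allow_pickle=True).item();save(s,'s1',(130,110,310,240),4.4)
s=np.load('side.npy',allow_pickle=True).item();save(s,'s2',(190,185,380,330),4.1)
```

```text
scene [array([ 18, 120, 255], dtype=uint8), array([ 17, 119, 255], dtype=uint8), array([ 20, 105, 253], dtype=uint8), array([109,  12, 171], dtype=uint8)]
rect [522.5 446.2] [64.1 62.9] 72.3
rect [611.7 327.9] [65.7 62. ] 60.3
rect [462.4 324.4] [65.6 63.7] 85.3
rect [422.2 209.6] [64.9 64.6] 88.1
rect [276.9 254.1] [25.9 96.7] 16.9
rect [ 839.9 -623.6] [120.2 128.3] 34.4
rect [ 331.5 -216.9] [144.2  61.2] 59.0
dark [-468.2  163.6] [588.2 281.1] 17.6
dark [-289.4  -88. ] [707.  254.2] 15.5
side [array([ 16, 121, 254], dtype=uint8), array([ 17, 120, 254], dtype=uint8), array([ 20, 103, 251], dtype=uint8), array([ 77,  14, 129], dtype=uint8)]
rect [ 484.1 -530.4] [87.1  8.6] 30.4
rect [ 472.4 -520.1] [96.9  6.6] 27.1
rect [ 907.5 -533.7] [ 75.1 114.6] 35.5
rect [ 465.8 -289.9] [53.  34.9] 79.1
rect [ 573.1 -331.1] [62.6 34.2] 63.9
rect [ 357.5 -181.2] [91.6 57. ] 63.4
rect [418.9 206.4] [65.5 61.9] 89.1
rect [459.8 321. ] [65.7 61.1] 85.7
rect [608.2 324.2] [65.6 61.7] 60.3
rect [518.4 441.3] [67.7 60.3] 69.5
rect [-145.1 1015.2] [ 98.5 373.4] 3.1
rect [-206.7 1371.9] [ 55.1 305. ] 11.7
rect [ 135.6 1231.6] [462.8 174.6] 89.0
rect [ -46.8 1849. ] [385.5 406.5] 88.1
rect [ 709.1 2769.3] [785.5 811. ] 84.7
rect [ -80.1 2943.2] [ 440.5 1637.3] 3.2
rect [1749.9 3038.3] [859.2 255. ] 2.5
rect [2566.7 3042.2] [892.2 231.3] 59.6
dark [-40.5  60.3] [ 67.4 243. ] 11.9
dark [1438.1  -81.9] [1053.2  328.7] 32.2
dark [4125.3 3265.7] [8331.4 3147.1] 32.1
```

View pics/s1.png

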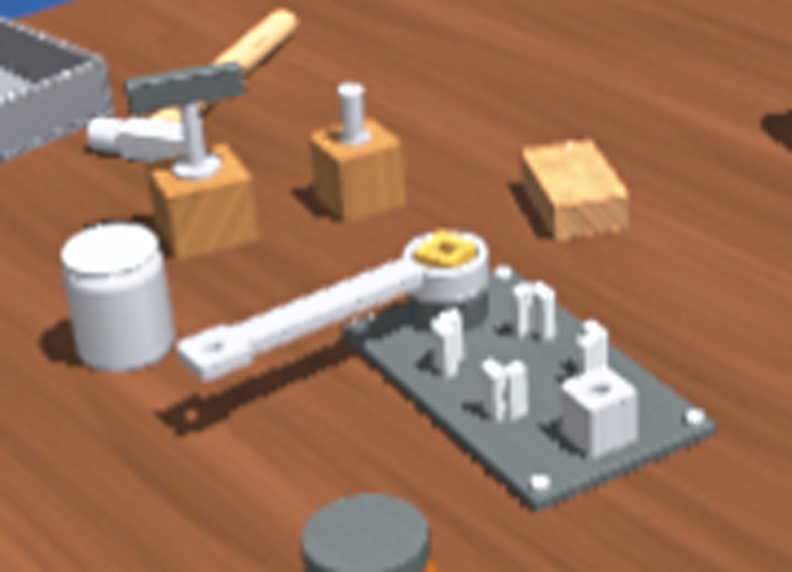

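View pics/s2.png

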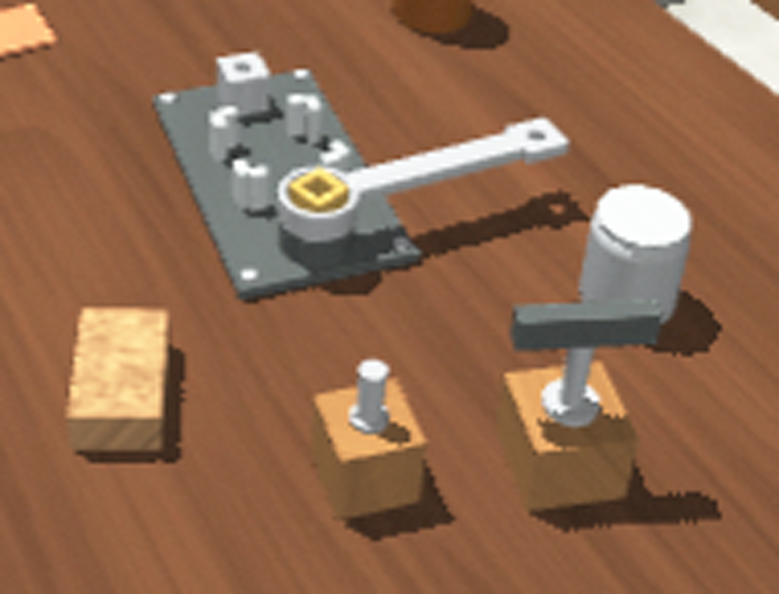

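Run:
```python
from h import *
np.set_printoptions(precision=4,suppress=True)
A=np.load('scene.npy',allow_pickle=True).item();B=np.load('side.npy',allow_pickle=True).item()
a=lambda x,y:(130+x/4.4-.4,110+y/4.4-.4)
b=lambda x,y:(190+x/4.1-.4,185+y/4.1-.4)
def tri(u,v):
    o1,d1=ray(A,[u]);o2,d2=ray(B,[v]);d1=d1[0];d2=d2[0]
    t=np.linalg.lstsq(np.c_[d1,-d2],o2-o1,rcond=None)[0]
    p,q=o1+t[0]*d1,o2+t[1]*d2
    return (p+q)/2,np.linalg.norm(p-q)
P=dict(nut=((446,248),(317,188),.06),barhole=((211,346),(538,135),.056),lug=((600,388),(242,67),.044),
pin=((350,89),(372,369),.09),pincollar=((355,135),(368,418),.052),keycollar=((197,168),(571,403),.0525),
plateBR=((713,424),(157,97),.01),plateBL=((537,502),(307,70),.01),
 bolt_a=((695,416),(167,98),.012),bolt_b=((540,481),(300,75),.012),bolt_c=((503,272),(249,274),.012),
 handL=((127,80),(513,310),.125),handR=((240,65),(660,302),.125))
for n,(u,v,z) in P.items():
    p,e=tri(a(*u),b(*v));print(n,p,round(e,4),'plane',plane(A,[a(*u)],z)[0,:2],plane(B,[b(*v)],z)[0,:2])
```

```text
nut [ 0.5197 -0.1419  0.0583] 0.0022 plane [ 0.5226 -0.14  ] [ 0.5179 -0.143 ]
barhole [ 0.6912 -0.1554  0.0556] 0.0023 plane [ 0.6923 -0.1558] [ 0.6898 -0.1553]
lug [0.5465 0.0262 0.0432] 0.0014 plane [0.5481 0.0268] [0.5455 0.0257]
pin [ 0.4531 -0.325   0.0895] 0.0027 plane [ 0.4549 -0.3247] [ 0.4517 -0.3246]
pincollar [ 0.4519 -0.3262  0.052 ] 0.002 plane [ 0.4527 -0.3268] [ 0.4511 -0.3256]
keycollar [ 0.5626 -0.3672  0.0514] 0.0014 plane [ 0.5642 -0.3659] [ 0.5611 -0.3677]
plateBR [0.4905 0.0634 0.0081] 0.0002 plane [0.4926 0.0652] [0.4895 0.0611]
plateBL [0.6148 0.0452 0.0077] 0.0016 plane [0.6175 0.0471] [0.6127 0.043 ]
bolt_a [0.4954 0.0538 0.0117] 0.0011 plane [0.4962 0.0539] [0.4949 0.054 ]
bolt_b [0.6038 0.0362 0.0118] 0.0021 plane [0.6049 0.0359] [0.6029 0.0368]
bolt_c [ 0.4637 -0.153   0.0125] 0.0018 plane [ 0.464  -0.1541] [ 0.4633 -0.1518]
handL [ 0.5655 -0.361   0.1206] 0.0807 plane [ 0.5969 -0.3867] [ 0.5241 -0.3488]
handR [ 0.5583 -0.3698  0.1335] 0.0742 plane [ 0.5284 -0.3495] [ 0.6008 -0.3794]
```

```bash
cat >> h.py <<'E'
def Rd(psi):
    z=np.array([np.cos(psi),np.sin(psi),0]);x=np.array([0,0,-1.]);return R.from_matrix(np.c_[x,np.cross(z,x),z])
def wrap(a): return (a+np.pi)%(2*np.pi)-np.pi
def go(p,deg,s=None,half=True,cur=None):
    """shift/turn units from the present (or cur=(pos,psi_deg)) pose to p with jaw line at deg"""
    if cur is None:
        s=s or ctrl.get_state();p0=s['eef_pos'];R0=R.from_quat(s['tcp_rot'])
    else: p0=np.array(cur[0]);R0=Rd(np.radians(cur[1]))
    zz=R0.as_matrix()[:,2];psi0=np.arctan2(zz[1],zz[0])
    q=(s or ctrl.get_state())['qpos']
    best=None
    for k in (0,180):
        psi=psi0+wrap(np.radians(deg+k)-psi0)
        dq1=np.arctan2(p[1],p[0])-np.arctan2(p0[1],p0[0])
        e=abs(psi-psi0)
        if best is None or e<best[0]: best=(e,psi,q[5]-(psi-psi0)+dq1)
        if not half:break
    psi=best[1]
    sh=R0.inv().apply(np.array(p)-p0)/.3; tn=(R0.inv()*Rd(psi)).as_rotvec()/(np.pi/2)
    print('shift',np.round(sh,4),'turn',np.round(tn,4),'rows %.1f %.1f'%(np.linalg.norm(sh)*.3/.0417,np.degrees(best[0])/7.16),'q6?',round(best[2],2),'psi',round(np.degrees(psi),1))
    return np.degrees(psi)
def blanks(c,z=.006,show=True):
    hsv=cv2.cvtColor(c['color'],cv2.COLOR_RGB2HSV);m=cv2.inRange(hsv,(8,90,190),(20,190,255));out=[]
    for k in cv2.findContours(m,cv2.RETR_EXTERNAL,cv2.CHAIN_APPROX_NONE)[0]:
        if cv2.contourArea(k)<100: continue
        r=cv2.minAreaRect((plane(c,k.reshape(-1,2),z)[:,:2]*1000).astype(np.float32))
        if show and 40<min(r[1]) and max(r[1])<75: print('blank',np.round(r[0],1),np.round(r[1],1),round(r[2],1),'px',k.reshape(-1,2).min(0),k.reshape(-1,2).max(0))
        out.append(r)
    return out
E
python3 - <<'E'
from h import *
s=ctrl.get_state();print(R.from_quat(s['tcp_rot']).as_matrix().round(3))
d=go([.461,.323,.15],85.5);go([.461,.323,.15],-4.5)
c=np.load('wrist.npy',allow_pickle=True).item();V=np.array(c['view'])
M=R.from_quat(s['tcp_rot']).as_matrix();print('cam in tool',M.T@(-V[:3,:3].T@V[:3,3]-s['eef_pos']),M.T@V[2,:3])
E
```

```text
[[-0.001 -0.97   0.243]
 [-0.002  0.243  0.97 ]
 [-1.     0.    -0.002]]
shift [ 0.2687 -1.2289 -0.8297] turn [-0.1065 -0.0011 -0.0003] rows 10.8 1.3 q6? -1.03 psi 85.5
shift [ 0.2687 -1.2289 -0.8297] turn [ 8.935e-01 -1.100e-03  7.000e-04] rows 10.8 11.2 q6? 0.54 psi -4.5
cam in tool [-0.14295295  0.06741042  0.00108057] [ 9.63301137e-01 -2.68423006e-01  9.71184273e-05]
```

>>> play_rows(
  rows=[
    [100, [0.13, -0.6, -0.4], [0.4, 0, 0]],
    [100, [0.13, -0.6, -0.4], [0.4, 0, 0]],
    [100, [0.13, -0.6, -0.4], [0.4, 0, 0]],
    [100, [0.13, -0.6, -0.4], [0.4, 0, 0]],
    [100, [0.13, -0.6, -0.4], [0.4, 0, 0]],
    [100, [0.13, -0.6, -0.4], [0.4, 0, 0]],
  ],
  force=50,
)

```text
time: 0.65
eef_pos: [0.3119, 0.4904, 0.1904]
tcp_rot: [-0.24, 0.666, 0.238, 0.665]
contact_force: [-0.1, 0.4, 0.0]
opening: 0.999
```

Run:
```python
from h import *
print(ctrl.get_state()['eef_pos']);go([.461,.323,.15],-4.5)
```

```text
[0.31192185 0.49036437 0.1904192 ]
shift [ 0.1364 -0.7462  0.0292] turn [ 0.4887 -0.0013  0.0022] rows 5.5 6.1 q6? 0.52 psi -4.5
```

>>> play_rows(
  rows=[
    [100, [0.136, -0.746, 0.029], [0.489, 0, 0]],
    [100, [0.136, -0.746, 0.029], [0.489, 0, 0]],
    [100, [0.136, -0.746, 0.029], [0.489, 0, 0]],
    [100, [0.136, -0.746, 0.029], [0.489, 0, 0]],
    [100, [0.136, -0.746, 0.029], [0.489, 0, 0]],
    [100, [0.136, -0.746, 0.029], [0.489, 0, 0]],
    [100, [0.136, -0.746, 0.029], [0.489, 0, 0]],
    [100, [0.136, -0.746, 0.029], [0.489, 0, 0]],
    [100, [0.136, -0.746, 0.029], [0.489, 0, 0]],
  ],
)

```text
time: 1.4
eef_pos: [0.4594, 0.3292, 0.1516]
tcp_rot: [0.024, 0.707, -0.024, 0.707]
contact_force: [-0.2, -0.3, -0.1]
opening: 0.999
```

Run:
```python
from h import *
s=ctrl.get_state();print(s['eef_pos'],s['time'])
c=cam('wrist');blanks(c);save(c,'w1')
for n in('scene','side'): blanks(cam(n))
```

```text
[0.45935884 0.3291885  0.15160458] 1.4
blank [420.8 210.6] [60.8 60.5] 89.3 px [201 258] [255 303]
blank [461.3 325.4] [60.  60.4] 86.1 px [228 156] [285 211]
blank [610.4 328.7] [60.3 60.5] 60.1 px [359 134] [434 207]
blank [521.5 447.4] [60.  60.1] 73.1 px [273  25] [346  95]
blank [522.8 446.6] [64.7 63.3] 72.8 px [397 275] [438 305]
blank [611.8 328. ] [65.9 62.3] 60.0 px [327 270] [364 296]
blank [462.2 324.5] [65.8 64.5] 85.3 px [365 236] [401 261]
blank [422.  209.8] [66.2 64.7] 89.0 px [336 209] [369 226]
blank [ 474.8 -291.8] [53.9 53.3] 79.1 px [267 277] [293 296]
blank [418.9 206.5] [65.7 61.7] 89.5 px [181 187] [203 198]
blank [459.8 321. ] [65.7 61.1] 85.7 px [183 169] [202 179]
blank [608.  325.2] [63.  64.4] 64.8 px [220 161] [237 169]
blank [518.4 441.3] [67.7 60.3] 69.5 px [189 153] [204 161]
```

View pics/w1.png

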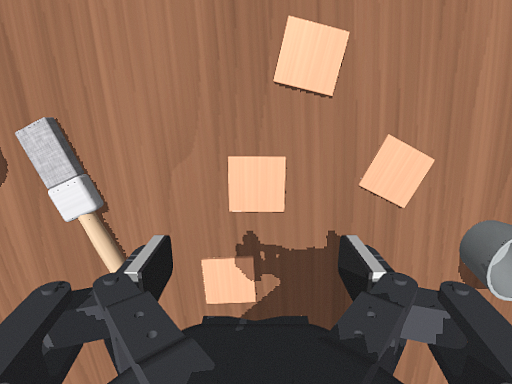

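The wrist view shows four blanks, at about (257,184), (312,55), (396,171) and (228,280). Each measures 60 x 60 mm, as it should.

Run:
```python
from h import *
go([.4613,.3254,.004],-3.9)
```

```text
shift [ 0.4929 -0.0141  0.0082] turn [-0.      0.0002 -0.0003] rows 3.5 0.0 q6? 0.5 psi -3.9
```

>>> play_rows(
  rows=[
    [100, [0.13, -0.014, 0.008], [0, 0, 0]],
    [100, [0.26, -0.014, 0.008], [0, 0, 0]],
    [100, [0.38, -0.014, 0.008], [0, 0, 0]],
    [100, [0.45, -0.014, 0.008], [0, 0, 0]],
    [100, [0.493, -0.014, 0.008], [0, 0, 0]],
    [100, [0.493, -0.014, 0.008], [0, 0, 0]],
    [100, [0.493, -0.014, 0.008], [0, 0, 0]],
  ],
)

```text
time: 2.13
eef_pos: [0.462, 0.3248, 0.004]
tcp_rot: [0.025, 0.707, -0.025, 0.707]
contact_force: [0.3, 0.5, 1.1]
opening: 1.001
```

>>> play_rows(
  rows=[
    [100, [0.01, 0, 0], [0, 0, 0]],
    [100, [0.02, 0, 0], [0, 0, 0]],
    [100, [0.027, 0, 0], [0, 0, 0]],
    [100, [0.027, 0, 0], [0, 0, 0]],
  ],
)

```text
time: 2.47
eef_pos: [0.4624, 0.3243, -0.0039]
tcp_rot: [0.025, 0.706, -0.025, 0.707]
contact_force: [-0.5, -0.4, -0.8]
opening: 0.999
```

Run:
```python
from h import *
c=cam('wrist');save(c,'w2');go([.4613,.3254,-.004],-3.9)
```

```text
shift [ 0.0003  0.0037 -0.0036] turn [-0.0021  0.0005 -0.0003] rows 0.0 0.0 q6? 0.5 psi -3.9
```

View pics/w2.png

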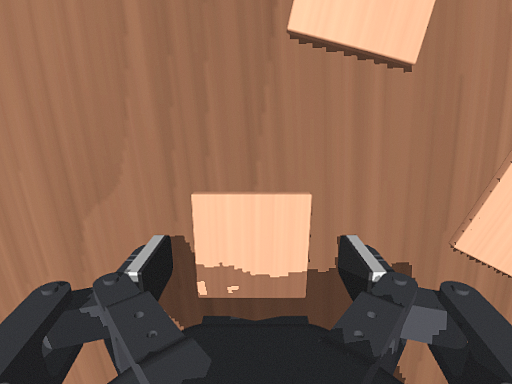

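The blank lies between the pads (x from 192 to 311, pads at 170 and 340), so I close on it.

>>> play_rows(
  rows=[
    [60, [0, 0.003, -0.003], [0, 0, 0]],
    [60, [0, 0.003, -0.003], [0, 0, 0]],
    [60, [0, 0.003, -0.003], [0, 0, 0]],
    [60, [0, 0.003, -0.003], [0, 0, 0]],
    [60, [0, 0.003, -0.003], [0, 0, 0]],
    [60, [0, 0.003, -0.003], [0, 0, 0]],
  ],
  force=50,
)

```text
time: 3.02
eef_pos: [0.4617, 0.3254, -0.0037]
tcp_rot: [0.025, 0.706, -0.025, 0.707]
contact_force: [0.3, 0.5, 5.3]
opening: 0.677
```

>>> play_rows(
  rows=[
    [50, [-0.03, 0, 0], [0, 0, 0]],
    [50, [-0.06, 0, 0], [0, 0, 0]],
    [50, [-0.12, 0, 0], [0, 0, 0]],
    [50, [-0.23, 0, 0], [0, 0, 0]],
    [50, [-0.36, 0, 0], [0, 0, 0]],
    [50, [-0.36, 0, 0], [0, 0, 0]],
    [50, [-0.36, 0, 0], [0, 0, 0]],
  ],
)

```text
time: 3.6
eef_pos: [0.463, 0.3259, 0.1069]
tcp_rot: [0.026, 0.705, -0.024, 0.709]
contact_force: [0.0, 0.2, -2.5]
opening: 0.679
```

Run:
```python
from h import *
c=cam('wrist');save(c,'w3')
s=ctrl.get_state();print(s['eef_pos'])
for z in(-.002,0.,.002,.004,.006,.008,.01): print(z);blanks(c,s['eef_pos'][2]+z)
nest=np.array([.5331,-.0578]);
psi=go([nest[0],nest[1],.10],-9.1)
```

```text
[0.46122046 0.32505654 0.10431619]
-0.002
blank [463.6 326. ] [51.2 66.1] 85.8 px [195 195] [314 277]
0.0
blank [463.7 326.9] [50.5 65.2] 85.8 px [195 195] [314 277]
0.002
blank [463.8 327.8] [49.8 64.3] 85.8 px [195 195] [314 277]
0.004
blank [463.8 328.8] [49.1 63.4] 85.8 px [195 195] [314 277]
0.006
blank [463.9 329.7] [48.4 62.5] 85.8 px [195 195] [314 277]
0.008
blank [463.9 330.6] [47.7 61.6] 85.8 px [195 195] [314 277]
0.01
blank [464.  331.5] [47.  60.8] 85.8 px [195 195] [314 277]
shift [ 0.014  -1.2558  0.3301] turn [ 0.0556  0.0008 -0.0004] rows 9.3 0.7 q6? -0.13 psi -9.1
```

Run:
```python
from h import *
go([.52,-.18,.22],-9.1)
```

```text
shift [-0.3862 -1.665   0.3161] turn [ 0.0556  0.0008 -0.0004] rows 12.5 0.7 q6? -0.35 psi -9.1
```

>>> play_rows(
  rows=[
    [50, [-0.38, -0.1, 0.02], [0.05, 0, 0]],
    [50, [-0.38, -0.2, 0.06], [0.05, 0, 0]],
    [50, [-0.38, -0.3, 0.09], [0.05, 0, 0]],
    [50, [-0.386, -0.4, 0.12], [0.055, 0, 0]],
    [50, [-0.386, -0.52, 0.15], [0.055, 0, 0]],
    [50, [-0.386, -0.65, 0.17], [0.055, 0, 0]],
    [50, [-0.386, -0.75, 0.18], [0.055, 0, 0]],
    [50, [-0.386, -0.8, 0.18], [0.055, 0, 0]],
    [50, [-0.386, -0.8, 0.18], [0.055, 0, 0]],
  ],
)

```text
time: 4.4
eef_pos: [0.4964, 0.0786, 0.2165]
tcp_rot: [0.057, 0.707, -0.058, 0.703]
contact_force: [-0.9, 0.1, -2.6]
opening: 0.679
```

>>> play_rows(
  rows=[
    [50, [0, -0.1, 0.02], [0, 0, 0]],
    [50, [0, -0.22, 0.04], [0, 0, 0]],
    [50, [0, -0.35, 0.06], [0, 0, 0]],
    [50, [0, -0.48, 0.08], [0, 0, 0]],
    [50, [0, -0.6, 0.1], [0, 0, 0]],
    [50, [0, -0.72, 0.12], [0, 0, 0]],
    [50, [0, -0.8, 0.13], [0, 0, 0]],
    [50, [0, -0.86, 0.136], [0, 0, 0]],
    [50, [0, -0.865, 0.136], [0, 0, 0]],
    [50, [0, -0.865, 0.136], [0, 0, 0]],
  ],
)

```text
time: 5.23
eef_pos: [0.4967, -0.1804, 0.2172]
tcp_rot: [0.057, 0.706, -0.055, 0.704]
contact_force: [0.0, -0.4, -1.7]
opening: 0.677
```

Run:
```python
from h import *
c=cam('wrist');save(c,'w4',k=1.5);np.save('w4.npy',c,allow_pickle=True)
s=ctrl.get_state();print(s['eef_pos'],s['tcp_rot'])
print(proj(c,[[.52,-.142,.06],[.5465,.026,.044],[.533,-.058,.01]]))
```

```text
[ 0.49678407 -0.1796812   0.21745654] [ 0.05665956  0.70600821 -0.05491964  0.70379395]
[[270.83570521 140.25796346]
 [271.5918608  -34.11565748]
 [269.18346238  62.59762033]]
```

View pics/w4.png

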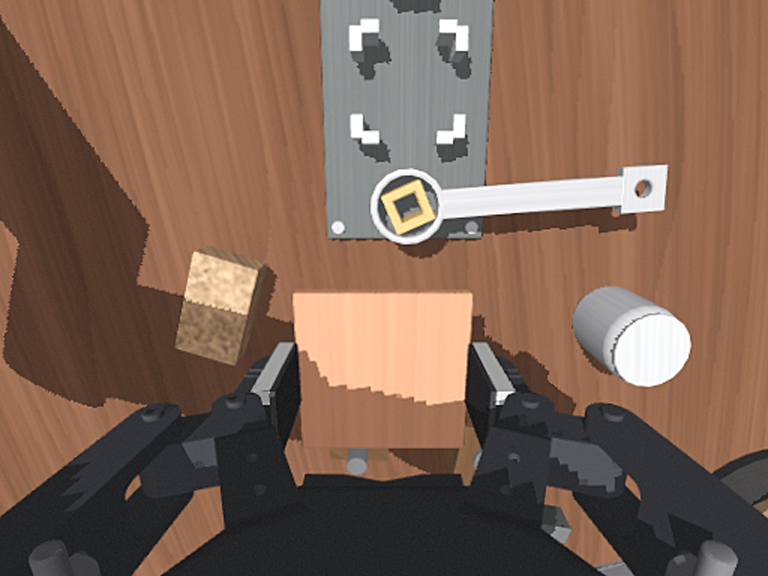

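The view shows the nut at (409,206), the four guides around (408,90) in the 1.5x picture, the bar hole at (643,188), and the blank held square.

```bash
cat >> h.py <<'E'
def nut(c,z=.06):
    hsv=cv2.cvtColor(c['color'],cv2.COLOR_RGB2HSV);m=cv2.inRange(hsv,(18,60,150),(32,200,255))
    ks=sorted(cv2.findContours(m,cv2.RETR_EXTERNAL,cv2.CHAIN_APPROX_NONE)[0],key=cv2.contourArea)[::-1]
    for k in ks[:3]:
        r=cv2.minAreaRect((plane(c,k.reshape(-1,2),z)[:,:2]*1000).astype(np.float32))
        print('nut',np.round(r[0],1),np.round(r[1],1),round(r[2],1),k.reshape(-1,2).mean(0).round(1))
E
python3 - <<'E'
from h import *
np.set_printoptions(precision=4,suppress=True)
c=np.load('w4.npy',allow_pickle=True).item()
nut(c)
im=c['color'];g=im.astype(int)
# plate edges: brown (r-b large) vs grey
sat=(g[:,:,0]-g[:,:,2])
for lo,hi in((195,235),(305,345)):
    pts=[]
    for v in range(8,100 if hi==345 else 150,3):
        row=cv2.GaussianBlur(sat[v:v+1,lo:hi].astype(np.float32),(5,1),0)[0]
        d=np.abs(np.diff(row));u=lo+d.argmax()+.5;pts.append((u,v))
    p=plane(c,pts,.01);f=np.polyfit(p[:,1],p[:,0],1)
    res=p[:,0]-np.polyval(f,p[:,1]);ok=abs(res-np.median(res))<.0015;f=np.polyfit(p[ok,1],p[ok,0],1)
    print('edge yaw',np.degrees(-np.arctan(f[0])),ok.sum(),'x at y=-.058',np.polyval(f,-.058))
m=(g.min(2)>200).astype(np.uint8)[:112,220:330]
n,l,st,ce=cv2.connectedComponentsWithStats(m)
P=[]
for i in range(1,n):
    if st[i,4]>60: print(st[i],ce[i]+[220,0],plane(c,[ce[i]+[220,0]],.042)[0]); P.append(plane(c,[ce[i]+[220,0]],.042)[0])
print('mean guides',np.mean(P,0))
print('barhole',plane(c,[(643/1.5-.2,188/1.5-.2)],.056))
E
```

```text
nut [ 521.2 -139.5] [29.9 30.5] 15.4 [271.7 137.7]
nut [ 382.8 -167.1] [2.6 5.9] 52.8 [151.3 183.1]
nut [ 364.1 -150.4] [0.8 2.3] 32.5 [131.5 171. ]
edge yaw -9.080961803800768 48 x at y=-.058 0.4685905068462535
edge yaw -9.093468965949384 31 x at y=-.058 0.5997512377654529
[ 13  13  20  21 246] [240.8252  21.3496] [ 0.508  -0.0188  0.042 ]
[ 73  13  19  21 238] [303.5504  21.5126] [ 0.5715 -0.029   0.042 ]
[ 14  76  19  20 227] [241.5154  86.7797] [ 0.4979 -0.0824  0.042 ]
[ 71  76  19  20 220] [301.4364  86.9318] [ 0.5614 -0.0926  0.042 ]
mean guides [ 0.5347 -0.0557  0.042 ]
barhole [[ 0.6906 -0.1522  0.056 ]]
```

Run:
```python
from h import *
go([.5347,-.0556,.075],-9.1)
```

```text
shift [0.4756 0.4273 0.0613] turn [ 0.0005 -0.0021 -0.0014] rows 4.6 0.0 q6? -0.14 psi -9.1
```

>>> play_rows(
  rows=[
    [50, [0.05, 0.1, 0.02], [0, -0.002, 0]],
    [50, [0.15, 0.2, 0.04], [0, -0.002, 0]],
    [50, [0.25, 0.3, 0.06], [0, -0.002, 0]],
    [50, [0.36, 0.4, 0.06], [0, -0.002, 0]],
    [50, [0.44, 0.427, 0.061], [0, -0.002, -0.001]],
    [50, [0.476, 0.427, 0.061], [0, -0.002, -0.001]],
    [50, [0.476, 0.427, 0.061], [0, -0.002, -0.001]],
    [50, [0.476, 0.427, 0.061], [0, -0.002, -0.001]],
  ],
)

```text
time: 5.95
eef_pos: [0.5354, -0.0566, 0.0764]
tcp_rot: [0.055, 0.704, -0.056, 0.706]
contact_force: [1.0, -0.9, -1.6]
opening: 0.679
```

Run:
```python
from h import *
s=ctrl.get_state();print(s['eef_pos'],s['time']);go([.5347,-.0556,.007],-9.1)
c=cam('wrist');save(c,'w5')
```

```text
[ 0.53544642 -0.05662063  0.07644405] 5.95
shift [ 0.2315  0.0033 -0.0035] turn [0.0015 0.0014 0.001 ] rows 1.7 0.0 q6? -0.13 psi -9.1
```

>>> play_rows(
  rows=[
    [50, [0.04, 0.002, -0.002], [0, 0, 0]],
    [50, [0.09, 0.003, -0.002], [0, 0, 0]],
    [50, [0.13, 0.003, -0.002], [0, 0, 0]],
    [50, [0.17, 0.003, -0.002], [0, 0, 0]],
    [50, [0.2, 0.003, -0.002], [0, 0, 0]],
    [50, [0.22, 0.003, -0.002], [0, 0, 0]],
    [50, [0.23, 0.003, -0.002], [0, 0, 0]],
    [50, [0.23, 0.003, -0.002], [0, 0, 0]],
  ],
)

```text
time: 6.67
eef_pos: [0.5352, -0.0565, 0.0071]
tcp_rot: [0.055, 0.704, -0.056, 0.706]
contact_force: [-0.1, 0.2, -1.8]
opening: 0.672
```

Run:
```python
from h import *
s=ctrl.get_state();print(s['eef_pos'],s['contact_force'])
c=cam('wrist');save(c,'w6')
```

```text
[ 0.53524724 -0.05650498  0.00711253] [-0.10455344  0.15931563 -1.79066969]
```

View pics/w6.png

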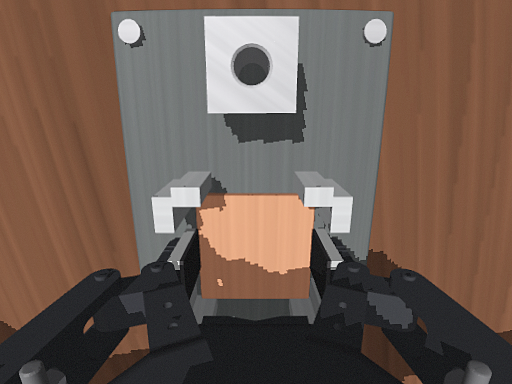

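The blank sits between the guides with its edges clear of them. I release it and go on.

>>> play_rows(
  rows=[
    [100, [0.004, 0, 0], [0, 0, 0]],
    [100, [0.004, 0, 0], [0, 0, 0]],
    [100, [0.004, 0, 0], [0, 0, 0]],
    [100, [0, 0, 0], [0, 0, 0]],
    [100, [-0.05, 0, 0], [0, 0, 0]],
    [100, [-0.13, 0, 0], [0, 0, 0]],
    [100, [-0.26, 0, 0], [0, 0, 0]],
    [100, [-0.39, 0, 0], [0, 0, 0]],
    [100, [-0.48, 0, 0], [0, 0, 0]],
    [100, [-0.48, 0, 0], [0, 0, 0]],
  ],
)

```text
time: 7.55
eef_pos: [0.5395, -0.0573, 0.1599]
tcp_rot: [0.054, 0.699, -0.057, 0.711]
contact_force: [1.2, -0.6, 0.2]
opening: 0.998
```

Run:
```python
from h import *
s=ctrl.get_state();print(s['eef_pos'],s['contact_force'],s['opening'])
go([.4208,.2106,.15],-.7)
c=cam('wrist');blanks(c,.016);np.save('w7.npy',c,allow_pickle=True)
```

```text
[ 0.53949339 -0.0573116   0.15994284] [ 1.24117242 -0.5548055   0.19861476] 0.9983617142610125
shift [ 0.0207  0.82   -0.5313] turn [-0.0925  0.0113  0.0031] rows 7.0 1.2 q6? 0.29 psi -0.7
```

>>> play_rows(
  rows=[
    [100, [0.02, 0.1, -0.06], [-0.092, 0.01, 0]],
    [100, [0.02, 0.2, -0.13], [-0.092, 0.01, 0]],
    [100, [0.02, 0.32, -0.2], [-0.092, 0.01, 0.002]],
    [100, [0.02, 0.43, -0.28], [-0.092, 0.01, 0.002]],
    [100, [0.02, 0.54, -0.35], [-0.092, 0.01, 0.002]],
    [100, [0.02, 0.65, -0.42], [-0.092, 0.01, 0.002]],
    [100, [0.02, 0.75, -0.48], [-0.092, 0.01, 0.002]],
    [100, [0.02, 0.81, -0.53], [-0.092, 0.01, 0.002]],
    [100, [0.02, 0.82, -0.531], [-0.092, 0.01, 0.002]],
    [100, [0.02, 0.82, -0.531], [-0.092, 0.01, 0.002]],
  ],
)

```text
time: 8.43
eef_pos: [0.415, 0.2126, 0.1433]
tcp_rot: [0.004, 0.712, -0.003, 0.702]
contact_force: [0.6, -0.4, -0.5]
opening: 1.004
```

Run:
```python
from h import *
s=ctrl.get_state();print(s['eef_pos'],s['time'])
for n in('wrist','scene'):
    r=blanks(cam(n))
go([.4208,.2106,-.002],-.7)
```

```text
[0.41498528 0.21255415 0.14333996] 8.4333
blank [421.  210.4] [59.5 60.9] 89.6 px [233 156] [292 212]
blank [610.6 328.5] [59.9 60.5] 60.0 px [419  16] [502 106]
blank [522.8 446.6] [64.7 63.3] 72.8 px [397 275] [438 305]
blank [611.7 328. ] [66.  62.1] 60.3 px [327 270] [364 296]
blank [422.1 209.3] [65.4 64.6] 88.4 px [336 209] [369 230]
blank [528.3 -67.3] [70.  62.9] 83.3 px [234 185] [260 200]
shift [ 0.486  -0.0026  0.0219] turn [-0.0007 -0.0086 -0.0009] rows 3.5 0.0 q6? 0.25 psi -0.7
```

>>> play_rows(
  rows=[
    [100, [0.12, -0.003, 0.022], [0, -0.009, 0]],
    [100, [0.25, -0.003, 0.022], [0, -0.009, 0]],
    [100, [0.36, -0.003, 0.022], [0, -0.009, 0]],
    [100, [0.43, -0.003, 0.022], [0, -0.009, 0]],
    [100, [0.47, -0.003, 0.022], [0, -0.009, 0]],
    [100, [0.486, -0.003, 0.022], [0, -0.009, 0]],
    [100, [0.486, -0.003, 0.022], [0, -0.009, 0]],
    [100, [0.486, -0.003, 0.022], [0, -0.009, 0]],
  ],
)

```text
time: 9.2
eef_pos: [0.422, 0.2106, -0.0008]
tcp_rot: [0.006, 0.706, -0.004, 0.708]
contact_force: [0.2, 0.0, -0.6]
opening: 1.0
```

Run:
```python
from h import *
go([.421,.2104,-.002],-.5)
go([.5347,-.0556,.1],-9.1,cur=([.421,.2104,.1],-.5))
```

```text
shift [ 0.0039 -0.0007 -0.0035] turn [-0.0039  0.0015 -0.0015] rows 0.0 0.0 q6? 0.25 psi -0.5
shift [ 0.     -0.8833  0.3867] turn [0.0956 0.     0.    ] rows 6.9 1.2 q6? -0.16 psi -9.1
```

>>> play_rows(
  rows=[
    [60, [0.004, 0, -0.003], [0, 0, 0]],
    [60, [0.004, 0, -0.003], [0, 0, 0]],
    [60, [0.004, 0, -0.003], [0, 0, 0]],
    [60, [0.004, 0, -0.003], [0, 0, 0]],
    [60, [0.004, 0, -0.003], [0, 0, 0]],
    [50, [-0.03, 0, -0.003], [0, 0, 0]],
    [50, [-0.09, 0, -0.003], [0, 0, 0]],
    [50, [-0.2, 0, -0.003], [0, 0, 0]],
    [50, [-0.3, 0, -0.003], [0, 0, 0]],
    [50, [-0.34, 0, -0.003], [0, 0, 0]],
  ],
)

```text
time: 10.03
eef_pos: [0.4222, 0.2118, 0.1057]
tcp_rot: [0.006, 0.704, -0.003, 0.71]
contact_force: [1.7, 1.3, -2.5]
opening: 0.668
```

>>> play_rows(
  rows=[
    [50, [0, -0.1, 0.04], [0.09, 0, 0]],
    [50, [0, -0.22, 0.1], [0.095, 0, 0]],
    [50, [0, -0.34, 0.15], [0.095, 0, 0]],
    [50, [0, -0.46, 0.2], [0.095, 0, 0]],
    [50, [0, -0.58, 0.25], [0.095, 0, 0]],
    [50, [0, -0.7, 0.3], [0.095, 0, 0]],
    [50, [0, -0.8, 0.35], [0.095, 0, 0]],
    [50, [0, -0.86, 0.38], [0.095, 0, 0]],
    [50, [0, -0.883, 0.387], [0.095, 0, 0]],
    [50, [0, -0.883, 0.387], [0.095, 0, 0]],
  ],
)

```text
time: 10.87
eef_pos: [0.5328, -0.0568, 0.1009]
tcp_rot: [0.059, 0.704, -0.057, 0.705]
contact_force: [-0.1, 0.1, -1.3]
opening: 0.665
```

>>> play_rows(
  rows=[
    [50, [0, 0, 0], [0, 0, 0]],
    [50, [0, 0, 0], [0, 0, 0]],
  ],
)

```text
time: 11.03
eef_pos: [0.5316, -0.054, 0.1001]
tcp_rot: [0.058, 0.705, -0.056, 0.705]
contact_force: [0.0, -0.8, -1.3]
opening: 0.666
```

Run:
```python
from h import *
s=ctrl.get_state();print(s['eef_pos'],s['time'],s['contact_force'])
go([.5347,-.0556,.013],-9.1)
```

```text
[ 0.53158298 -0.05402374  0.10012064] 11.0333 [ 0.02441857 -0.77159318 -1.33729507]
shift [ 0.2904 -0.0044  0.0111] turn [-0.0017 -0.     -0.002 ] rows 2.1 0.0 q6? -0.14 psi -9.1
```

>>> play_rows(
  rows=[
    [50, [0.05, -0.004, 0.011], [0, 0, 0]],
    [50, [0.1, -0.004, 0.011], [0, 0, 0]],
    [50, [0.13, -0.004, 0.011], [0, 0, 0]],
    [50, [0.13, -0.004, 0.011], [0, 0, 0]],
    [50, [0.13, -0.004, 0.011], [0, 0, 0]],
  ],
)

```text
time: 11.45
eef_pos: [0.5348, -0.056, 0.0608]
tcp_rot: [0.058, 0.705, -0.056, 0.705]
contact_force: [1.0, -0.3, -2.2]
opening: 0.67
```

Run:
```python
from h import *
for i in range(3):
    s=ctrl.get_state();print(s['eef_pos'],s['time'],s['contact_force'],s['dq'].round(3)); cam('wrist')
go([.5347,-.0556,.013],-9.1)
```

```text
[ 0.53481069 -0.05596251  0.06077705] 11.45 [ 1.04045445 -0.29954647 -2.21853686] [-0.008 -0.016 -0.026 -0.002 -0.003 -0.001]
[ 0.53559879 -0.05639878  0.06163326] 11.5 [ 0.16994261 -0.5051141  -3.21471334] [-0.008 -0.01  -0.017 -0.001 -0.004 -0.   ]
[ 0.5360843  -0.05666745  0.06210993] 11.55 [-0.66184932  0.0308558  -2.26796425] [-0.007 -0.003 -0.008 -0.001 -0.002  0.001]
shift [ 0.1646  0.0032 -0.0066] turn [-0.0021  0.0019 -0.0014] rows 1.2 0.0 q6? -0.14 psi -9.1
```

>>> play_rows(
  rows=[
    [50, [0.04, 0.003, -0.004], [0, 0, 0]],
    [50, [0.08, 0.003, -0.005], [0, 0, 0]],
    [50, [0.11, 0.003, -0.005], [0, 0, 0]],
    [50, [0.14, 0.003, -0.005], [0, 0, 0]],
    [50, [0.155, 0.003, -0.005], [0, 0, 0]],
    [50, [0.163, 0.003, -0.005], [0, 0, 0]],
    [50, [0.163, 0.003, -0.005], [0, 0, 0]],
    [50, [0.163, 0.003, -0.005], [0, 0, 0]],
  ],
)

```text
time: 12.27
eef_pos: [0.5335, -0.0556, 0.0153]
tcp_rot: [0.058, 0.706, -0.056, 0.703]
contact_force: [-14.1, 2.6, 24.1]
opening: 0.664
```

>>> play_rows(
  rows=[
    [100, [0.004, 0, 0], [0, 0, 0]],
    [100, [0.004, 0, 0], [0, 0, 0]],
    [100, [0.004, 0, 0], [0, 0, 0]],
    [100, [0, 0, 0], [0, 0, 0]],
    [100, [-0.05, 0, 0], [0, 0, 0]],
    [100, [-0.13, 0, 0], [0, 0, 0]],
    [100, [-0.26, 0, 0], [0, 0, 0]],
    [100, [-0.39, 0, 0], [0, 0, 0]],
    [100, [-0.46, 0, 0], [0, 0, 0]],
    [100, [-0.46, 0, 0], [0, 0, 0]],
  ],
)

```text
time: 13.1
eef_pos: [0.5381, -0.0572, 0.157]
tcp_rot: [0.057, 0.7, -0.057, 0.709]
contact_force: [0.1, -0.4, 1.3]
opening: 1.003
```

>>> play_rows(
  rows=[
    [100, [0, 0.0, 0], [0, 0, 0]],
    [100, [0, 0, 0], [0, 0, 0]],
  ],
)

```text
time: 13.27
eef_pos: [0.5334, -0.0559, 0.1491]
tcp_rot: [0.058, 0.705, -0.056, 0.705]
contact_force: [0.0, -0.2, -0.8]
opening: 0.998
```

Run:
```python
from h import *
s=ctrl.get_state();print(s['eef_pos'],s['contact_force'],s['opening'])
go([.6106,.3285,.15],-30)
c=cam('wrist');blanks(c,.022);save(c,'w8')
for n in('scene','side'): blanks(cam(n))
```

```text
[ 0.53340571 -0.05590643  0.14913788] [ 0.01883197 -0.23876564 -0.79729294] 0.9975722568534897
shift [7.0000e-04 1.3061e+00 4.6500e-02] turn [ 0.2298 -0.0009 -0.0016] rows 9.4 2.9 q6? 0.83 psi -30.0
blank [535.4 -56.1] [60.4 61.6] 80.7 px [225 155] [287 214]
blank [522.8 446.6] [64.7 63.3] 72.8 px [397 275] [438 305]
blank [611.7 328. ] [65.9 62.2] 60.0 px [327 270] [364 296]
blank [ 474.9 -292.3] [52.9 53.6] 79.1 px [267 278] [293 296]
blank [547.7 -36.4] [63.9 60.2] 11.7 px [247 216] [267 230]
blank [518.4 441.3] [68.3 60.3] 69.5 px [189 153] [204 161]
```

View pics/w8.png

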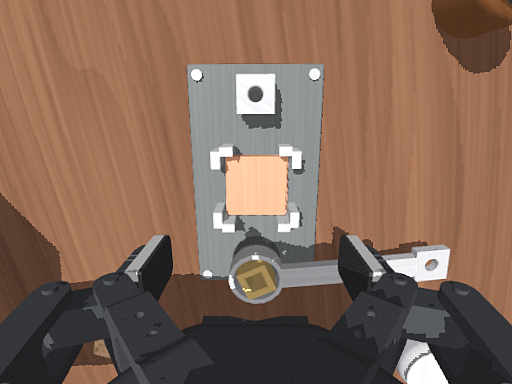

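Both blanks lie square in the nest: centre (535.4,-56.1) against the nest at (534.7,-55.6). Next is the blank at (610,328).

>>> play_rows(
  rows=[
    [100, [0, 0.1, 0], [0.05, 0, 0]],
    [100, [0, 0.22, 0.01], [0.1, 0, 0]],
    [100, [0, 0.35, 0.02], [0.15, 0, 0]],
    [100, [0, 0.48, 0.02], [0.2, 0, 0]],
    [100, [0, 0.61, 0.025], [0.23, 0, 0]],
    [100, [0, 0.74, 0.03], [0.23, 0, 0]],
    [100, [0, 0.87, 0.03], [0.23, 0, 0]],
    [100, [0, 1.0, 0.04], [0.23, 0, 0]],
  ],
)

```text
time: 14.08
eef_pos: [0.5935, 0.2398, 0.1492]
tcp_rot: [0.183, 0.684, -0.183, 0.682]
contact_force: [0.8, -0.1, 0.5]
opening: 1.0
```

Run:
```python
from h import *
go([.6106,.3285,.12],-30)
```

```text
shift [ 0.0977  0.2844 -0.0983] turn [-0.     -0.0014 -0.0003] rows 2.3 0.0 q6? 0.86 psi -30.0
```

>>> play_rows(
  rows=[
    [100, [0.04, 0.09, -0.04], [0, 0, 0]],
    [100, [0.09, 0.18, -0.08], [0, 0, 0]],
    [100, [0.097, 0.25, -0.098], [0, 0, 0]],
    [100, [0.097, 0.284, -0.098], [0, 0, 0]],
    [100, [0.097, 0.284, -0.098], [0, 0, 0]],
    [100, [0.097, 0.284, -0.098], [0, 0, 0]],
  ],
)

```text
time: 14.58
eef_pos: [0.6119, 0.326, 0.1218]
tcp_rot: [0.184, 0.683, -0.182, 0.683]
contact_force: [0.3, -0.8, -0.6]
opening: 0.998
```

Run:
```python
from h import *
s=ctrl.get_state();print(s['eef_pos'],s['time'])
r=blanks(cam('wrist'))
go([.6106,.3285,-.002],-30)
```

```text
[0.61190867 0.32603472 0.12177972] 14.5833
shift [ 0.414   0.0056 -0.0093] turn [-0.0006  0.0002 -0.0013] rows 3.0 0.0 q6? 0.87 psi -30.0
```

Run:
```python
from h import *
c=cam('wrist');print([(np.round(r[0],1),np.round(r[1],1),round(r[2],1)) for r in blanks(c)])
blanks(cam('scene'));save(c,'w9')
```

```text
[(array([704.4, 401.5]), array([  3.2, 114.1]), 0.3)]
blank [522.8 446.6] [64.7 63.3] 72.8 px [397 275] [438 305]
blank [611.7 328. ] [65.9 62.1] 60.5 px [327 270] [364 296]
```

View pics/w9.png

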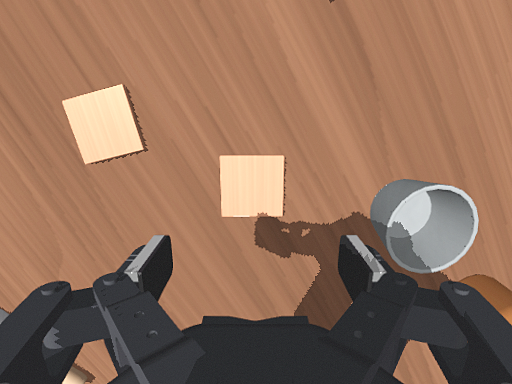

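The blank is in place at (252,186), square to the jaws. The colour filter missed it only because of glare. The cup's near edge is about 110 mm away, so it is clear of the fingers.

>>> play_rows(
  rows=[
    [100, [0.1, 0.003, -0.007], [0, 0, 0]],
    [100, [0.2, 0.003, -0.007], [0, 0, 0]],
    [100, [0.3, 0.003, -0.007], [0, 0, 0]],
    [100, [0.37, 0.003, -0.007], [0, 0, 0]],
    [100, [0.4, 0.003, -0.007], [0, 0, 0]],
    [100, [0.414, 0.003, -0.007], [0, 0, 0]],
    [100, [0.414, 0.003, -0.007], [0, 0, 0]],
    [100, [0.414, 0.003, -0.007], [0, 0, 0]],
  ],
)

```text
time: 15.4
eef_pos: [0.612, 0.3287, 0.0001]
tcp_rot: [0.185, 0.682, -0.182, 0.684]
contact_force: [-0.8, -0.1, 0.3]
opening: 0.999
```

Run:
```python
from h import *
go([.6106,.3285,-.002],-30)
go([.5347,-.0556,.1],-9.1,cur=([.6106,.3285,.1],-30))
```

```text
shift [ 0.0069 -0.003  -0.0038] turn [-0.0005  0.0014 -0.0032] rows 0.1 0.0 q6? 0.87 psi -30.0
shift [ 0.     -1.2353  0.4211] turn [-0.2322  0.      0.    ] rows 9.4 2.9 q6? -0.09 psi -9.1
```

>>> play_rows(
  rows=[
    [60, [0.006, -0.003, -0.003], [0, 0, 0]],
    [60, [0.006, -0.003, -0.003], [0, 0, 0]],
    [60, [0.006, -0.003, -0.003], [0, 0, 0]],
    [60, [0.006, -0.003, -0.003], [0, 0, 0]],
    [60, [0.006, -0.003, -0.003], [0, 0, 0]],
    [50, [-0.03, 0, -0.003], [0, 0, 0]],
    [50, [-0.09, 0, -0.003], [0, 0, 0]],
    [50, [-0.2, 0, -0.003], [0, 0, 0]],
    [50, [-0.3, 0, -0.003], [0, 0, 0]],
    [50, [-0.34, 0, -0.003], [0, 0, 0]],
  ],
)

```text
time: 16.23
eef_pos: [0.6116, 0.3298, 0.1052]
tcp_rot: [0.185, 0.681, -0.181, 0.685]
contact_force: [1.6, 0.2, 0.3]
opening: 0.669
```

>>> play_rows(
  rows=[
    [50, [0, -0.1, 0.03], [-0.05, 0, 0]],
    [50, [0, -0.22, 0.07], [-0.1, 0, 0]],
    [50, [0, -0.34, 0.11], [-0.15, 0, 0]],
    [50, [0, -0.46, 0.15], [-0.2, 0, 0]],
    [50, [0, -0.58, 0.19], [-0.232, 0, 0]],
    [50, [0, -0.7, 0.23], [-0.232, 0, 0]],
    [50, [0, -0.8, 0.27], [-0.232, 0, 0]],
    [50, [0, -0.85, 0.29], [-0.232, 0, 0]],
    [50, [0, -0.85, 0.29], [-0.232, 0, 0]],
  ],
)

```text
time: 16.98
eef_pos: [0.5562, 0.0615, 0.0985]
tcp_rot: [0.058, 0.705, -0.057, 0.705]
contact_force: [0.1, 0.2, -1.3]
opening: 0.67
```

Run:
```python
from h import *
print(ctrl.get_state()['opening']);go([.5347,-.0556,.09],-9.1)
```

```text
0.6703497414754971
shift [ 0.0277 -0.3968 -0.0071] turn [-0.0029 -0.0005 -0.0009] rows 2.9 0.0 q6? -0.13 psi -9.1
```

>>> play_rows(
  rows=[
    [50, [0.02, -0.1, 0], [-0.003, 0, 0]],
    [50, [0.028, -0.22, -0.005], [-0.003, 0, 0]],
    [50, [0.028, -0.32, -0.007], [-0.003, 0, 0]],
    [50, [0.06, -0.38, -0.007], [-0.003, 0, 0]],
    [50, [0.1, -0.397, -0.007], [-0.003, 0, 0]],
    [50, [0.128, -0.397, -0.007], [-0.003, 0, 0]],
    [50, [0.128, -0.397, -0.007], [-0.003, 0, 0]],
    [50, [0.128, -0.397, -0.007], [-0.003, 0, 0]],
    [50, [0.128, -0.397, -0.007], [-0.003, 0, 0]],
  ],
)

```text
time: 17.73
eef_pos: [0.5368, -0.0513, 0.0607]
tcp_rot: [0.055, 0.705, -0.053, 0.705]
contact_force: [0.6, -0.1, -1.5]
opening: 0.673
```

Run:
```python
from h import *
s=ctrl.get_state();print(s['eef_pos']);go([.5347,-.0556,.0205],-9.1)
```

```text
[ 0.53677642 -0.05134509  0.06065324]
shift [ 0.1338 -0.0154 -0.0048] turn [ 0.0037  0.0006 -0.0018] rows 1.0 0.0 q6? -0.14 psi -9.1
```

>>> play_rows(
  rows=[
    [50, [0.0, -0.015, -0.005], [0.004, 0, 0]],
    [50, [0.02, -0.015, -0.005], [0.004, 0, 0]],
    [50, [0.03, -0.015, -0.005], [0.004, 0, 0]],
    [50, [0.03, -0.015, -0.005], [0.004, 0, 0]],
    [50, [0.03, -0.015, -0.005], [0.004, 0, 0]],
  ],
)

```text
time: 18.15
eef_pos: [0.5341, -0.0567, 0.0514]
tcp_rot: [0.058, 0.705, -0.056, 0.705]
contact_force: [0.5, 0.6, -1.4]
opening: 0.673
```

Run:
```python
from h import *
s=ctrl.get_state();print(s['eef_pos']);go([.5347,-.0556,.0205],-9.1)
```

```text
[ 0.53409109 -0.056657    0.0513819 ]
shift [0.1029 0.0035 0.0014] turn [-0.0014  0.0003 -0.0017] rows 0.7 0.0 q6? -0.14 psi -9.1
```

>>> play_rows(
  rows=[
    [50, [0.03, 0.003, 0.001], [0, 0, 0]],
    [50, [0.06, 0.003, 0.001], [0, 0, 0]],
    [50, [0.08, 0.003, 0.001], [0, 0, 0]],
    [50, [0.095, 0.003, 0.001], [0, 0, 0]],
    [50, [0.1, 0.003, 0.001], [0, 0, 0]],
    [50, [0.1, 0.003, 0.001], [0, 0, 0]],
    [50, [0.1, 0.003, 0.001], [0, 0, 0]],
  ],
)

```text
time: 18.73
eef_pos: [0.5351, -0.056, 0.0217]
tcp_rot: [0.058, 0.704, -0.056, 0.705]
contact_force: [0.5, -0.3, -1.1]
opening: 0.674
```

>>> play_rows(
  rows=[
    [100, [0.0, 0, 0], [0, 0, 0]],
    [100, [0.0, 0, 0], [0, 0, 0]],
    [100, [0.0, 0, 0], [0, 0, 0]],
    [100, [0, 0, 0], [0, 0, 0]],
    [100, [-0.05, 0, 0], [0, 0, 0]],
    [100, [-0.13, 0, 0], [0, 0, 0]],
    [100, [-0.26, 0, 0], [0, 0, 0]],
    [100, [-0.36, 0, 0], [0, 0, 0]],
    [100, [-0.43, 0, 0], [0, 0, 0]],
    [100, [-0.43, 0, 0], [0, 0, 0]],
  ],
)

```text
time: 19.57
eef_pos: [0.5384, -0.0573, 0.1574]
tcp_rot: [0.057, 0.7, -0.057, 0.709]
contact_force: [0.6, -0.1, 1.0]
opening: 1.0
```

>>> play_rows(
  rows=[
    [100, [0, 0.0, 0], [0, 0, 0]],
    [100, [0, 0, 0], [0, 0, 0]],
  ],
)

```text
time: 19.73
eef_pos: [0.534, -0.056, 0.1498]
tcp_rot: [0.058, 0.705, -0.056, 0.705]
contact_force: [-0.4, 0.7, -0.3]
opening: 0.999
```

```bash
sed -i 's/(8,90,190),(20,190,255)/(8,70,190),(20,190,255)/' h.py
python3 - <<'E'
from h import *
s=ctrl.get_state();print(s['eef_pos'])
c=cam('wrist');blanks(c,.028);save(c,'w10')
blanks(cam('scene'))
go([.5225,.4475,.14],-17)
E
```

```text
[ 0.5339761  -0.05602063  0.1498497 ]
blank [535.7 -55.3] [60.2 60.6] 80.8 px [225 155] [287 215]
blank [522.8 446.6] [64.7 63.3] 72.8 px [397 275] [438 305]
shift [ 0.0347  1.6502 -0.3049] turn [ 0.0864 -0.0017 -0.0018] rows 12.1 1.1 q6? 0.81 psi -17.0
```

>>> play_rows(
  rows=[
    [100, [0, 0.1, -0.02], [0, 0, 0]],
    [100, [0, 0.22, -0.04], [0, 0, 0]],
    [100, [0, 0.35, -0.06], [0, 0, 0]],
    [100, [0, 0.48, -0.09], [0, 0, 0]],
    [100, [0, 0.61, -0.11], [0, 0, 0]],
    [100, [0, 0.72, -0.13], [0, 0, 0]],
    [100, [0, 0.825, -0.152], [0, 0, 0]],
  ],
)

```text
time: 20.42
eef_pos: [0.528, 0.1973, 0.1494]
tcp_rot: [0.057, 0.705, -0.056, 0.704]
contact_force: [0.0, 0.2, 0.0]
opening: 0.997
```

>>> play_rows(
  rows=[
    [100, [0.03, 0.1, -0.02], [0.05, 0, 0]],
    [100, [0.035, 0.22, -0.04], [0.086, 0, 0]],
    [100, [0.035, 0.35, -0.06], [0.086, 0, 0]],
    [100, [0.035, 0.48, -0.09], [0.086, 0, 0]],
    [100, [0.035, 0.61, -0.11], [0.086, 0, 0]],
    [100, [0.035, 0.72, -0.13], [0.086, 0, 0]],
    [100, [0.035, 0.8, -0.152], [0.086, 0, 0]],
    [100, [0.035, 0.825, -0.152], [0.086, 0, 0]],
    [100, [0.035, 0.825, -0.152], [0.086, 0, 0]],
    [100, [0.035, 0.825, -0.152], [0.086, 0, 0]],
  ],
)

```text
time: 21.25
eef_pos: [0.5235, 0.4462, 0.1396]
tcp_rot: [0.104, 0.7, -0.104, 0.699]
contact_force: [-0.7, 0.8, -0.5]
opening: 0.998
```

Run:
```python
from h import *
s=ctrl.get_state();print(s['eef_pos'])
c=cam('wrist');blanks(c)
go([.5215,.4474,-.002],-16.9)
```

```text
[0.52346248 0.44621881 0.13956395]
blank [521.6 447.2] [59.5 60.5] 73.1 px [222 154] [283 211]
shift [ 0.4733  0.0032 -0.0087] turn [-0.0011 -0.0003 -0.0002] rows 3.4 0.0 q6? 0.86 psi -16.9
```

>>> play_rows(
  rows=[
    [100, [0.12, 0.002, -0.007], [0, 0, 0]],
    [100, [0.24, 0.002, -0.007], [0, 0, 0]],
    [100, [0.35, 0.002, -0.007], [0, 0, 0]],
    [100, [0.42, 0.002, -0.007], [0, 0, 0]],
    [100, [0.46, 0.002, -0.007], [0, 0, 0]],
    [100, [0.473, 0.002, -0.007], [0, 0, 0]],
    [100, [0.473, 0.002, -0.007], [0, 0, 0]],
    [100, [0.473, 0.002, -0.007], [0, 0, 0]],
  ],
)

```text
time: 21.97
eef_pos: [0.5238, 0.4487, 0.0013]
tcp_rot: [0.106, 0.698, -0.103, 0.701]
contact_force: [0.6, -0.2, 0.5]
opening: 1.004
```

Run:
```python
from h import *
go([.5216,.4473,-.002],-16.9)
go([.5347,-.0556,.1],-9.1,cur=([.5216,.4473,.1],-16.9))
```

```text
shift [ 0.011  -0.0066 -0.0057] turn [-0.0012  0.0018 -0.003 ] rows 0.1 0.0 q6? 0.86 psi -16.9
shift [ 0.     -1.5912  0.5291] turn [-0.0867  0.      0.    ] rows 12.1 1.1 q6? -0.09 psi -9.1
```

>>> play_rows(
  rows=[
    [60, [0.008, -0.003, -0.003], [0, 0, 0]],
    [60, [0.008, -0.003, -0.003], [0, 0, 0]],
    [60, [0.008, -0.003, -0.003], [0, 0, 0]],
    [60, [0.008, -0.003, -0.003], [0, 0, 0]],
    [60, [0.008, -0.003, -0.003], [0, 0, 0]],
    [50, [-0.03, 0, -0.003], [0, 0, 0]],
    [50, [-0.09, 0, -0.003], [0, 0, 0]],
    [50, [-0.2, 0, -0.003], [0, 0, 0]],
    [50, [-0.3, 0, -0.003], [0, 0, 0]],
    [50, [-0.34, 0, -0.003], [0, 0, 0]],
  ],
)

```text
time: 22.8
eef_pos: [0.5233, 0.4501, 0.1068]
tcp_rot: [0.107, 0.697, -0.102, 0.702]
contact_force: [1.0, 0.9, -1.0]
opening: 0.665
```

>>> play_rows(
  rows=[
    [50, [0, -0.1, 0.03], [0, 0, 0]],
    [50, [0, -0.22, 0.07], [0, 0, 0]],
    [50, [0, -0.34, 0.11], [0, 0, 0]],
    [50, [0, -0.46, 0.15], [0, 0, 0]],
    [50, [0, -0.58, 0.19], [0, 0, 0]],
    [50, [0, -0.7, 0.23], [0, 0, 0]],
    [50, [0, -0.8, 0.265], [0, 0, 0]],
  ],
)

```text
time: 23.38
eef_pos: [0.5263, 0.1935, 0.1001]
tcp_rot: [0.105, 0.699, -0.104, 0.699]
contact_force: [0.7, -0.1, -2.0]
opening: 0.663
```

>>> play_rows(
  rows=[
    [50, [0, -0.1, 0.03], [-0.05, 0, 0]],
    [50, [0, -0.22, 0.07], [-0.087, 0, 0]],
    [50, [0, -0.34, 0.11], [-0.087, 0, 0]],
    [50, [0, -0.46, 0.15], [-0.087, 0, 0]],
    [50, [0, -0.58, 0.19], [-0.087, 0, 0]],
    [50, [0, -0.69, 0.23], [-0.087, 0, 0]],
    [50, [0, -0.77, 0.264], [-0.087, 0, 0]],
    [50, [0.0, -0.791, 0.264], [-0.087, 0, 0]],
    [50, [0.0, -0.791, 0.264], [-0.087, 0, 0]],
    [50, [0.0, -0.791, 0.264], [-0.087, 0, 0]],
  ],
)

```text
time: 24.22
eef_pos: [0.5332, -0.0539, 0.0997]
tcp_rot: [0.058, 0.705, -0.055, 0.705]
contact_force: [0.5, 0.2, -2.7]
opening: 0.665
```

Run:
```python
from h import *
print(ctrl.get_state()['opening']);go([.5347,-.0556,.06],-9.1)
```

```text
0.6653679290710128
shift [ 0.1324 -0.0053  0.0059] turn [-0.001  -0.0001 -0.002 ] rows 1.0 0.0 q6? -0.14 psi -9.1
```

>>> play_rows(
  rows=[
    [50, [0.05, -0.004, 0.005], [0, 0, 0]],
    [50, [0.09, -0.004, 0.005], [0, 0, 0]],
    [50, [0.12, -0.004, 0.005], [0, 0, 0]],
    [50, [0.132, -0.004, 0.005], [0, 0, 0]],
    [50, [0.132, -0.004, 0.005], [0, 0, 0]],
    [50, [0.132, -0.004, 0.005], [0, 0, 0]],
  ],
)

```text
time: 24.72
eef_pos: [0.5351, -0.055, 0.0604]
tcp_rot: [0.057, 0.705, -0.055, 0.705]
contact_force: [-0.2, -0.8, -1.5]
opening: 0.667
```

Run:
```python
from h import *
s=ctrl.get_state();print(s['eef_pos']);go([.5347,-.0556,.0265],-9.1)
```

```text
[ 0.53505188 -0.05502174  0.06041161]
shift [ 0.113  -0.0024 -0.0009] turn [ 0.0001  0.0002 -0.0016] rows 0.8 0.0 q6? -0.14 psi -9.1
```

>>> play_rows(
  rows=[
    [50, [0.03, -0.002, -0.001], [0, 0, 0]],
    [50, [0.06, -0.002, -0.001], [0, 0, 0]],
    [50, [0.085, -0.002, -0.001], [0, 0, 0]],
    [50, [0.1, -0.002, -0.001], [0, 0, 0]],
    [50, [0.109, -0.002, -0.001], [0, 0, 0]],
    [50, [0.109, -0.002, -0.001], [0, 0, 0]],
    [50, [0.109, -0.002, -0.001], [0, 0, 0]],
  ],
)

```text
time: 25.3
eef_pos: [0.5351, -0.0562, 0.0279]
tcp_rot: [0.057, 0.704, -0.056, 0.705]
contact_force: [-0.2, -0.2, -2.0]
opening: 0.671
```

>>> play_rows(
  rows=[
    [100, [0.0, 0, 0], [0, 0, 0]],
    [100, [0.0, 0, 0], [0, 0, 0]],
    [100, [0.0, 0, 0], [0, 0, 0]],
    [100, [0, 0, 0], [0, 0, 0]],
    [100, [-0.05, 0, 0], [0, 0, 0]],
    [100, [-0.13, 0, 0], [0, 0, 0]],
    [100, [-0.26, 0, 0], [0, 0, 0]],
    [100, [-0.36, 0, 0], [0, 0, 0]],
    [100, [-0.41, 0, 0], [0, 0, 0]],
    [100, [-0.41, 0, 0], [0, 0, 0]],
  ],
)

```text
time: 26.13
eef_pos: [0.5379, -0.0572, 0.1566]
tcp_rot: [0.056, 0.701, -0.056, 0.709]
contact_force: [-0.0, -0.4, 0.5]
opening: 0.997
```

>>> play_rows(
  rows=[
    [100, [0, 0.0, 0], [0, 0, 0]],
    [100, [0, 0, 0], [0, 0, 0]],
    [100, [0, 0, 0], [0, 0, 0]],
  ],
)

```text
time: 26.38
eef_pos: [0.5334, -0.056, 0.1488]
tcp_rot: [0.057, 0.706, -0.055, 0.704]
contact_force: [0.3, 0.3, 0.3]
opening: 1.001
```

Run:
```python
from h import *
s=ctrl.get_state();print(s['eef_pos'])
c=cam('wrist');blanks(c,.034);save(c,'w11')
blanks(cam('scene'),.034)
for a in (65,-25): go([.562,-.366,.25],a)
```

```text
[ 0.53338621 -0.05597086  0.148846  ]
blank [535.8 -55.6] [62.8 60.4] 80.9 px [225 155] [289 219]
shift [-0.34   -1.0041  0.2567] turn [-8.238e-01 -1.000e-04 -2.600e-03] rows 7.8 10.4 q6? -1.9 psi 65.0
shift [-0.34   -1.0041  0.2567] turn [ 0.1762 -0.0017 -0.0017] rows 7.8 2.2 q6? -0.33 psi -25.0
```

All four blanks are stacked: the top centre is at (535.8,-55.6) and none is left on the bench. Now the key.

>>> play_rows(
  rows=[
    [100, [-0.1, -0.1, 0.02], [0.07, 0, 0]],
    [100, [-0.2, -0.2, 0.05], [0.14, 0, 0]],
    [100, [-0.3, -0.3, 0.08], [0.22, 0, 0]],
    [100, [-0.34, -0.4, 0.1], [0.29, 0, 0]],
    [100, [-0.34, -0.5, 0.13], [0.37, 0, 0]],
    [100, [-0.34, -0.6, 0.15], [0.44, 0, 0]],
    [100, [-0.34, -0.7, 0.18], [0.52, 0, 0]],
    [100, [-0.34, -0.75, 0.19], [0.59, 0, 0]],
    [100, [-0.34, -0.75, 0.19], [0.59, 0, 0]],
  ],
)

```text
time: 27.23
eef_pos: [0.5545, -0.291, 0.2508]
tcp_rot: [0.368, 0.605, -0.367, 0.604]
contact_force: [0.5, 0.4, 0.3]
opening: 0.998
```

Run:
```python
from h import *
s=ctrl.get_state();print(s['eef_pos'])
go([.562,-.366,.25],-115,half=False)
```

```text
[ 0.55447395 -0.29098378  0.2507673 ]
shift [ 0.0019 -0.0928  0.2335] turn [ 5.822e-01 -1.700e-03  2.000e-04] rows 1.8 7.3 q6? 1.27 psi -115.0
```

>>> play_rows(
  rows=[
    [100, [0.0, -0.04, 0.1], [0.07, 0, 0]],
    [100, [0.0, -0.08, 0.2], [0.14, 0, 0]],
    [100, [0.002, -0.093, 0.233], [0.22, 0, 0]],
    [100, [0.002, -0.093, 0.233], [0.3, 0, 0]],
    [100, [0.002, -0.093, 0.233], [0.37, 0, 0]],
    [100, [0.002, -0.093, 0.233], [0.44, 0, 0]],
    [100, [0.002, -0.093, 0.233], [0.52, 0, 0]],
    [100, [0.002, -0.093, 0.233], [0.582, 0, 0]],
    [100, [0.002, -0.093, 0.233], [0.582, 0, 0]],
    [100, [0.002, -0.093, 0.233], [0.582, 0, 0]],
  ],
)

```text
time: 28.07
eef_pos: [0.563, -0.3616, 0.2509]
tcp_rot: [0.595, 0.384, -0.593, 0.382]
contact_force: [-0.1, -0.3, 0.7]
opening: 0.999
```

Run:
```python
from h import *
s=ctrl.get_state();print(s['eef_pos'],s['tcp_rot'])
c=cam('wrist');save(c,'w12',k=1.5);np.save('w12.npy',c,allow_pickle=True)
print(proj(c,[[.562,-.366,.125],[.562,-.366,.05],[.453,-.325,.09]]))
```

```text
[ 0.5629803  -0.36160746  0.25089025] [ 0.59502629  0.38426781 -0.59336003  0.38236871]
[[261.13466991 183.57294623]
 [260.0678269  168.84338818]
 [266.236419   268.88920509]]
```

View pics/w12.png

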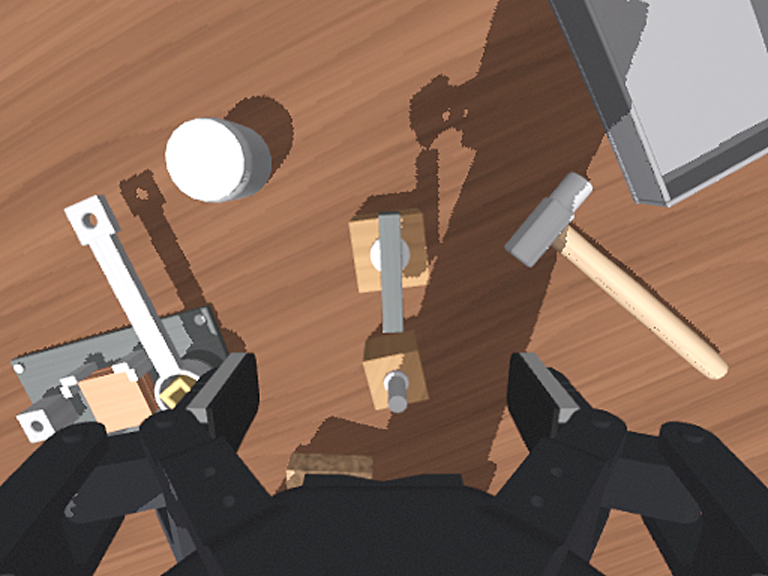

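Run:
```python
from h import *
np.set_printoptions(precision=4,suppress=True)
c=np.load('w12.npy',allow_pickle=True).item()
f=lambda L:np.array(L)/1.5-.2
h=plane(c,f([(380,214),(401,214),(403,332),(382,332)]),.125);print(h[:,:2],h.mean(0))
d=(h[2]+h[3]-h[0]-h[1])/2;print('len',np.linalg.norm(d),'ang',np.degrees(np.arctan2(d[1],d[0])),'w',np.linalg.norm(h[0]-h[1]))
st=plane(c,f([(349,221),(425,209),(430,281),(359,292)]),.05);print('stand',st[:,:2],st.mean(0),np.linalg.norm(st[0]-st[1]),np.linalg.norm(st[1]-st[2]))
print('collar',plane(c,f([(390,253)]),.055))
p=plane(c,f([(363,345),(410,333),(429,396),(377,409)]),.05);print('pinstand',p.mean(0),np.linalg.norm(p[0]-p[1]))
print('pin',plane(c,f([(398,406)]),.09),'pincollar',plane(c,f([(396,382)]),.054))
```

```text
[[ 0.6018 -0.3754]
 [ 0.5964 -0.3875]
 [ 0.5227 -0.3567]
 [ 0.5286 -0.3437]] [ 0.5624 -0.3658  0.125 ]
len 0.07986708084097718 ang 156.91981995465724 w 0.013278241938446591
stand [[ 0.6004 -0.3463]
 [ 0.5839 -0.4063]
 [ 0.5268 -0.3869]
 [ 0.5427 -0.3282]] [ 0.5634 -0.3669  0.05  ] 0.06225198311795042 0.06033968723551727
collar [[ 0.5635 -0.3662  0.055 ]]
pinstand [ 0.462  -0.3257  0.05  ] 0.042774474496220745
pin [[ 0.4515 -0.3229  0.09  ]] pincollar [[ 0.454  -0.3232  0.054 ]]
```

The key handle runs from (390,214) to (392,332) in the 1.5x picture. It measures 80 mm long and 13 mm wide at -23 degrees, and its centre (0.5624,-0.3658) agrees with the collar. The pin is at (397,400).

Run:
```python
from h import *
s=ctrl.get_state();print(s['eef_pos'])
go([.5624,-.3658,.100],-113.1,half=False)
```

```text
[ 0.56299038 -0.36180296  0.25109669]
shift [0.5036 0.0041 0.0146] turn [-0.0142 -0.0021  0.0004] rows 3.6 0.2 q6? 1.24 psi -113.1
```

>>> play_rows(
  rows=[
    [100, [0.05, 0.004, 0.014], [-0.014, -0.002, 0]],
    [100, [0.12, 0.004, 0.014], [-0.014, -0.002, 0]],
    [100, [0.24, 0.004, 0.014], [-0.014, -0.002, 0]],
    [100, [0.35, 0.004, 0.014], [-0.014, -0.002, 0]],
    [100, [0.43, 0.004, 0.014], [-0.014, -0.002, 0]],
    [100, [0.48, 0.004, 0.014], [-0.014, -0.002, 0]],
    [100, [0.5, 0.004, 0.014], [-0.014, -0.002, 0]],
    [100, [0.5, 0.004, 0.014], [-0.014, -0.002, 0]],
    [100, [0.5, 0.004, 0.014], [-0.014, -0.002, 0]],
  ],
)

```text
time: 28.87
eef_pos: [0.5634, -0.3672, 0.1032]
tcp_rot: [0.591, 0.388, -0.591, 0.39]
contact_force: [0.1, 0.9, 0.8]
opening: 1.0
```

Run:
```python
from h import *
s=ctrl.get_state();print(s['eef_pos'],s['contact_force'])
go([.5624,-.3658,.100],-113.1,half=False)
```

```text
[ 0.5633691 -0.3671707  0.1032344] [0.09557974 0.89003011 0.76799886]
shift [ 0.0108 -0.0048 -0.0029] turn [-0.0023  0.0007 -0.0017] rows 0.1 0.0 q6? 1.25 psi -113.1
```

>>> play_rows(
  rows=[
    [30, [0.008, -0.004, -0.003], [0, 0, 0]],
    [10, [0.008, -0.004, -0.003], [0, 0, 0]],
    [0, [0.008, -0.004, -0.003], [0, 0, 0]],
    [0, [0.008, -0.004, -0.003], [0, 0, 0]],
    [0, [0.008, -0.004, -0.003], [0, 0, 0]],
    [0, [0.008, -0.004, -0.003], [0, 0, 0]],
    [0, [0.008, -0.004, -0.003], [0, 0, 0]],
    [0, [0.008, -0.004, -0.003], [0, 0, 0]],
    [0, [0.008, -0.004, -0.003], [0, 0, 0]],
  ],
  force=100,
)

```text
time: 29.62
eef_pos: [0.5621, -0.3657, 0.1]
tcp_rot: [0.591, 0.388, -0.591, 0.389]
contact_force: [-0.4, -0.0, 2.1]
opening: 0.139
```

>>> play_rows(
  rows=[
    [0, [0, 0, 0], [0, 0, 0]],
    [0, [-0.03, 0, 0], [0, 0, 0]],
    [0, [-0.06, 0, 0], [0, 0, 0]],
    [0, [-0.1, 0, 0], [0, 0, 0]],
    [0, [-0.16, 0, 0], [0, 0, 0]],
    [0, [-0.22, 0, 0], [0, 0, 0]],
    [0, [-0.26, 0, 0], [0, 0, 0]],
    [0, [-0.26, 0, 0], [0, 0, 0]],
    [0, [-0.26, 0, 0], [0, 0, 0]],
    [0, [-0.26, 0, 0], [0, 0, 0]],
  ],
)

```text
time: 30.45
eef_pos: [0.5613, -0.3647, 0.1763]
tcp_rot: [-0.591, -0.389, 0.591, -0.388]
contact_force: [-0.2, 0.4, -3.5]
opening: 0.145
```

Run:
```python
from h import *
s=ctrl.get_state();print(s['eef_pos'],s['contact_force'],s['opening'])
c=cam('wrist');save(c,'w13');np.save('w13.npy',c,allow_pickle=True)
save(cam('side'),'s13',(290,200,420,320),4.5)
go([.5212,-.1395,.19],-74.6,half=False)
```

```text
[ 0.56128907 -0.36474477  0.17631525] [-0.2433373   0.38828386 -3.48671344] 0.1449782481629801
shift [-0.047  -0.4195 -0.6362] turn [-0.4306 -0.0009  0.0014] rows 5.5 5.4 q6? 0.89 psi -74.6
```

View pics/w13.png

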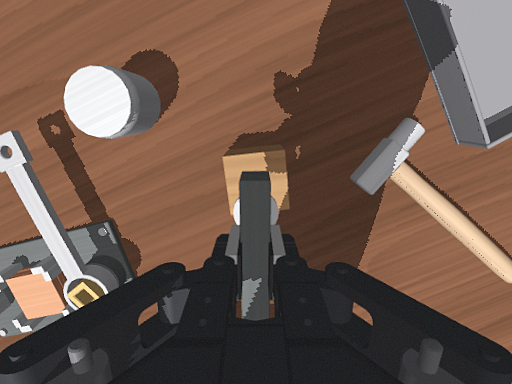

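The key is held, its collar centred under the handle at (256,212). I check the handle's far end at (255,172) against the TCP.

Run:
```python
from h import *
np.set_printoptions(precision=4,suppress=True)
c=np.load('w13.npy',allow_pickle=True).item()
M=R.from_quat([-.591,-.389,.591,-.388]).as_matrix();p0=np.array([.5613,-.3647,.1763])
for uv,z in(((241,173),.201),((270,173),.201),((233,212),.131),((278,212),.131)):
    print(uv,M.T@(plane(c,[uv],z)[0]-p0))
# rough colour of handle/collar rows
g=c['color'].astype(int)
print('row 212',[tuple(g[212,u]) for u in range(226,286,4)])
print('col 255',[(v,tuple(g[v,255])) for v in range(164,184,2)])
```

```text
(241, 173) [-0.0247  0.0435 -0.0072]
(270, 173) [-0.0248  0.0435  0.0053]
(233, 212) [ 0.0453  0.0004 -0.0168]
(278, 212) [0.0453 0.0004 0.0152]
row 212 [(np.int64(147), np.int64(102), np.int64(78)), (np.int64(206), np.int64(160), np.int64(115)), (np.int64(240), np.int64(243), np.int64(250)), (np.int64(250), np.int64(250), np.int64(253)), (np.int64(72), np.int64(74), np.int64(73)), (np.int64(69), np.int64(71), np.int64(70)), (np.int64(67), np.int64(72), np.int64(71)), (np.int64(70), np.int64(70), np.int64(71)), (np.int64(70), np.int64(72), np.int64(72)), (np.int64(71), np.int64(73), np.int64(72)), (np.int64(68), np.int64(70), np.int64(69)), (np.int64(75), np.int64(76), np.int64(76)), (np.int64(137), np.int64(137), np.int64(140)), (np.int64(150), np.int64(127), np.int64(118)), (np.int64(77), np.int64(52), np.int64(42))]
col 255 [(164, (np.int64(205), np.int64(160), np.int64(116))), (166, (np.int64(210), np.int64(165), np.int64(119))), (168, (np.int64(214), np.int64(169), np.int64(123))), (170, (np.int64(192), np.int64(148), np.int64(104))), (172, (np.int64(35), np.int64(43), np.int64(46))), (174, (np.int64(49), np.int64(49), np.int64(49))), (176, (np.int64(50), np.int64(52), np.int64(53))), (178, (np.int64(51), np.int64(51), np.int64(52))), (180, (np.int64(58), np.int64(60), np.int64(60))), (182, (np.int64(69), np.int64(72), np.int64(70)))]
```

View pics/s13.png

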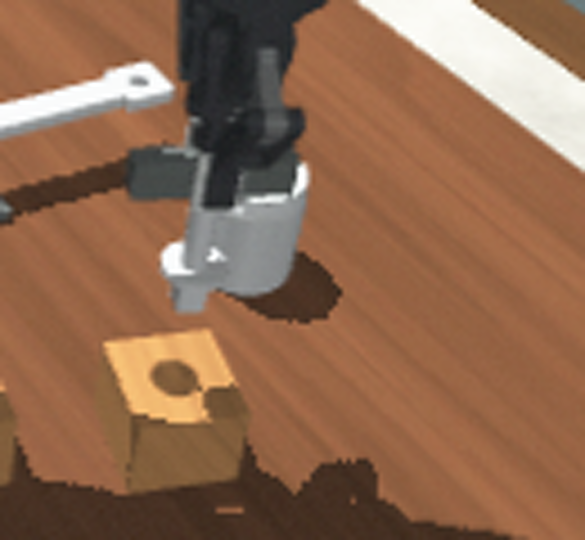

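The handle sits within 1 mm of the grip centre and the key hangs upright over its empty stand hole at (175,377). I move to a pose beside the nut, where the wrist camera can see it.

Run:
```python
from h import *
go([.454,-.158,.19],-74.6,half=False)
```

```text
shift [-0.0466 -0.6007 -0.4907] turn [-0.4306 -0.0009  0.0014] rows 5.6 5.4 q6? 0.82 psi -74.6
```

>>> play_rows(
  rows=[
    [0, [-0.047, -0.05, -0.04], [-0.05, 0, 0]],
    [0, [-0.047, -0.13, -0.11], [-0.12, 0, 0]],
    [0, [-0.047, -0.22, -0.18], [-0.19, 0, 0]],
    [0, [-0.047, -0.31, -0.25], [-0.26, 0, 0]],
    [0, [-0.047, -0.4, -0.33], [-0.33, 0, 0]],
    [0, [-0.047, -0.49, -0.4], [-0.39, 0, 0]],
    [0, [-0.047, -0.56, -0.46], [-0.43, 0, 0]],
    [0, [-0.047, -0.6, -0.49], [-0.43, 0, 0]],
    [0, [-0.047, -0.6, -0.49], [-0.43, 0, 0]],
    [0, [-0.047, -0.6, -0.49], [-0.43, 0, 0]],
  ],
)

```text
time: 31.38
eef_pos: [0.4544, -0.1584, 0.1907]
tcp_rot: [0.428, 0.562, -0.429, 0.563]
contact_force: [0.5, -1.4, -2.7]
opening: 0.139
```

Run:
```python
from h import *
np.set_printoptions(precision=4,suppress=True)
cam('wrist');c=cam('wrist');save(c,'w14',k=1.5);np.save('w14.npy',c,allow_pickle=True);nut(c)
s=ctrl.get_state();print(s['eef_pos'],s['tcp_rot'])
M=R.from_quat(s['tcp_rot']).as_matrix();print(M.T@([.5212,-.1395,.06]-s['eef_pos']))
print(proj(c,[[.522,-.1395,.06]]))
```

```text
nut [ 521.2 -139.9] [29.3 29.6] 15.4 [254.5 112.6]
nut [512.8 -34.2] [0. 0.] 0.0 [143.  92.]
nut [511.8 -37.7] [3.2 0.4] 78.4 [146.5  94. ]
[ 0.4552 -0.1596  0.1912] [ 0.4287  0.5618 -0.4291  0.5626]
[ 0.1313  0.0689 -0.0021]
[[254.287  112.2007]]
```

View pics/w14.png

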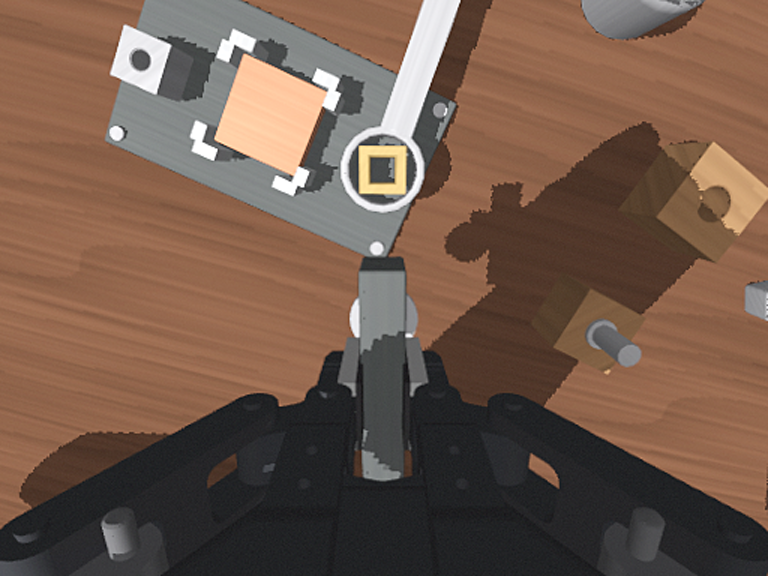

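The nut is again at (521.2,-139.9) at 15.4 degrees, measured from a second direction. It lies parallel to the handle in the picture, at (382,170).

Run:
```python
from h import *
go([.5214,-.1402,.145],-74.6,half=False)
```

```text
shift [ 0.1542  0.2299 -0.0043] turn [-0.0009  0.0008 -0.0001] rows 2.0 0.0 q6? 0.83 psi -74.6
```

>>> play_rows(
  rows=[
    [0, [0.02, 0.06, -0.002], [0, 0, 0]],
    [0, [0.05, 0.13, -0.004], [0, 0, 0]],
    [0, [0.09, 0.19, -0.004], [0, 0, 0]],
    [0, [0.13, 0.22, -0.004], [0, 0, 0]],
    [0, [0.15, 0.23, -0.004], [0, 0, 0]],
    [0, [0.154, 0.23, -0.004], [0, 0, 0]],
    [0, [0.154, 0.23, -0.004], [0, 0, 0]],
    [0, [0.154, 0.23, -0.004], [0, 0, 0]],
    [0, [0.154, 0.23, -0.004], [0, 0, 0]],
    [0, [0.154, 0.23, -0.004], [0, 0, 0]],
  ],
)

```text
time: 32.32
eef_pos: [0.5212, -0.14, 0.1461]
tcp_rot: [0.429, 0.561, -0.429, 0.563]
contact_force: [-0.4, -1.0, -3.3]
opening: 0.146
```

Run:
```python
from h import *
np.set_printoptions(precision=4,suppress=True)
for i in range(3):
    s=ctrl.get_state();print(s['eef_pos'],s['contact_force'],s['wrist_torque']);go([.5214,-.1402,.132],-74.6,half=False);cam('side')
```

```text
[ 0.5212 -0.14    0.1461] [-0.3962 -1.0052 -3.285 ] [0.0122 0.0504 0.0058]
shift [0.0469 0.0006 0.0007] turn [-0.001   0.0011 -0.0008] rows 0.3 0.0 q6? 0.85 psi -74.6
[ 0.5211 -0.1399  0.146 ] [-0.7019 -0.4655 -2.562 ] [-0.0146 -0.039  -0.0061]
shift [0.0467 0.0005 0.001 ] turn [-0.0009  0.0011 -0.0008] rows 0.3 0.0 q6? 0.85 psi -74.6
[ 0.5211 -0.1398  0.1459] [-0.1663 -0.0375 -2.1985] [ 0.0097 -0.0193 -0.0174]
shift [0.0463 0.0006 0.0014] turn [-0.0008  0.001  -0.0007] rows 0.3 0.0 q6? 0.85 psi -74.6
```

>>> play_rows(
  rows=[
    [0, [0.02, 0.001, 0.001], [0, 0, 0]],
    [0, [0.04, 0.001, 0.001], [0, 0, 0]],
    [0, [0.05, 0.001, 0.001], [0, 0, 0]],
    [0, [0.055, 0.001, 0.001], [0, 0, 0]],
    [0, [0.055, 0.001, 0.001], [0, 0, 0]],
    [0, [0.055, 0.001, 0.001], [0, 0, 0]],
  ],
)

```text
time: 32.97
eef_pos: [0.5213, -0.1397, 0.1283]
tcp_rot: [0.429, 0.562, -0.429, 0.562]
contact_force: [0.7, 0.3, -2.4]
opening: 0.143
```

Run:
```python
from h import *
np.set_printoptions(precision=4,suppress=True)
s=ctrl.get_state();print(s['eef_pos'],s['contact_force'],s['wrist_torque']);go([.5214,-.1402,.132],-74.6,half=False)
```

```text
[ 0.5213 -0.1397  0.1283] [ 0.6542  0.2947 -2.377 ] [ 0.0597 -0.0106  0.023 ]
shift [-0.0122 -0.0002  0.0017] turn [-0.0005  0.0002  0.0002] rows 0.1 0.0 q6? 0.85 psi -74.6
```

>>> play_rows(
  rows=[
    [0, [0.01, 0, 0.001], [0, 0, 0]],
    [0, [0.02, 0, 0.001], [0, 0, 0]],
    [0, [0.03, 0, 0.001], [0, 0, 0]],
    [0, [0.03, 0, 0.001], [0, 0, 0]],
  ],
)

```text
time: 33.3
eef_pos: [0.5212, -0.1398, 0.1188]
tcp_rot: [0.429, 0.562, -0.429, 0.562]
contact_force: [0.2, -0.0, -2.5]
opening: 0.142
```

>>> play_rows(
  rows=[
    [0, [0.005, 0, 0], [0, 0, 0]],
    [0, [0.012, 0, 0], [0, 0, 0]],
    [0, [0.02, 0, 0], [0, 0, 0]],
    [0, [0.02, 0, 0], [0, 0, 0]],
  ],
)

```text
time: 33.63
eef_pos: [0.5213, -0.1399, 0.113]
tcp_rot: [0.429, 0.562, -0.429, 0.562]
contact_force: [-0.5, 0.0, -2.2]
opening: 0.142
```

>>> play_rows(
  rows=[
    [0, [0.004, 0, 0], [0, 0, 0]],
    [0, [0.008, 0, 0], [0, 0, 0]],
    [0, [0.011, 0, 0], [0, 0, 0]],
    [0, [0.011, 0, 0], [0, 0, 0]],
    [0, [0.011, 0, 0], [0, 0, 0]],
  ],
)

```text
time: 34.05
eef_pos: [0.5214, -0.1401, 0.1102]
tcp_rot: [0.429, 0.562, -0.429, 0.562]
contact_force: [-1.0, 0.1, -3.0]
opening: 0.142
```

Run:
```python
from h import *
c=cam('side');save(c,'s15',(230,195,330,275),6)
s=ctrl.get_state();print(s['eef_pos'],s['contact_force'],s['time'])
```

```text
[ 0.52144648 -0.14002425  0.11017849] [-1.14326916  0.37695355 -2.39680329] 34.1
```

View pics/s15.png

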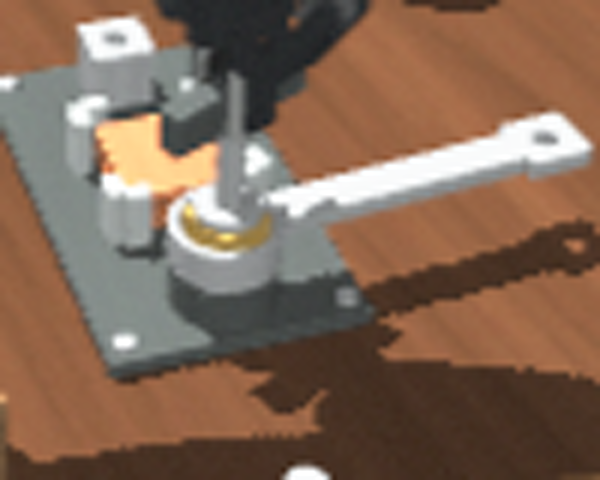

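The key's square end is in the nut with its collar at the nut's top (230,205), and the bar is still aside. I lower it the last millimetre to contact.

>>> play_rows(
  rows=[
    [0, [0.003, 0, 0], [0, 0, 0]],
    [0, [0.005, 0, 0], [0, 0, 0]],
    [0, [0.005, 0, 0], [0, 0, 0]],
  ],
)

```text
time: 34.35
eef_pos: [0.5217, -0.1402, 0.1099]
tcp_rot: [0.429, 0.562, -0.429, 0.563]
contact_force: [-3.3, 1.5, 3.7]
opening: 0.14
```

Run:
```python
from h import *
s=ctrl.get_state();print(s['eef_pos'],s['contact_force'],s['wrist_torque'],s['time'],s['qpos'][5]);
```

```text
[ 0.52173627 -0.14017165  0.10989498] [-3.29130472  1.51853694  3.67893163] [ 0.2093661   0.64608419 -0.00396215] 34.35 0.8530534789983455
```

>>> play_rows(
  rows=[
    [0, [0, 0, 0], [-0.03, 0, 0]],
    [0, [0, 0, 0], [-0.06, 0, 0]],
    [0, [0, 0, 0], [-0.1, 0, 0]],
    [0, [0, 0, 0], [-0.14, 0, 0]],
    [0, [0, 0, 0], [-0.18, 0, 0]],
    [0, [0, 0, 0], [-0.22, 0, 0]],
    [0, [0, 0, 0], [-0.26, 0, 0]],
    [0, [0, 0, 0], [-0.3, 0, 0]],
    [0, [0, 0, 0], [-0.3, 0, 0]],
  ],
)

```text
time: 35.1
eef_pos: [0.5208, -0.1405, 0.1099]
tcp_rot: [0.284, 0.648, -0.286, 0.646]
contact_force: [-5.9, -0.0, 5.4]
opening: 0.144
```

```bash
cat >> h.py <<'E'
def psi():
    z=R.from_quat(ctrl.get_state()['tcp_rot']).as_matrix();print('psi',np.degrees(np.arctan2(z[1,2],z[0,2])).round(2),'tilt',z[2].round(3))
E
python3 - <<'E'
from h import *
np.set_printoptions(precision=4,suppress=True)
s=ctrl.get_state();print(s['eef_pos'],s['contact_force'],s['wrist_torque'],s['time'],s['qpos'][5]);psi()
E
```

```text
[ 0.5208 -0.1405  0.1099] [-5.9269 -0.0022  5.3592] [-0.024   1.276  -0.1873] 35.1 0.3805962744247646
psi -47.56 tilt [-1.    -0.002 -0.001]
```

>>> play_rows(
  rows=[
    [0, [0, 0, 0], [-0.03, 0, 0]],
    [0, [0, 0, 0], [-0.06, 0, 0]],
    [0, [0, 0, 0], [-0.1, 0, 0]],
    [0, [0, 0, 0], [-0.14, 0, 0]],
    [0, [0, 0, 0], [-0.18, 0, 0]],
    [0, [0, 0, 0], [-0.22, 0, 0]],
    [0, [0, 0, 0], [-0.26, 0, 0]],
    [0, [0, 0, 0], [-0.3, 0, 0]],
    [0, [0, 0, 0], [-0.3, 0, 0]],
  ],
)

```text
time: 35.85
eef_pos: [0.5207, -0.1406, 0.1099]
tcp_rot: [0.126, 0.697, -0.127, 0.695]
contact_force: [-5.6, -1.5, 6.3]
opening: 0.146
```

Run:
```python
from h import *
np.set_printoptions(precision=4,suppress=True)
s=ctrl.get_state();print(s['eef_pos'],s['contact_force'],s['wrist_torque'],s['time'],s['qpos'][5]);psi()
c=cam('side');np.save('sd.npy',c,allow_pickle=True);save(c,'s16',(190,185,380,330),4.1)
# bar: bright grey pixels at plane .056, away from fixture
hsv=cv2.cvtColor(c['color'],cv2.COLOR_RGB2HSV);m=cv2.inRange(hsv,(0,0,170),(180,40,255))
v,u=np.nonzero(m);p=plane(c,np.c_[u,v],.056)[:,:2]-[.5212,-.1397];r=np.linalg.norm(p,axis=1);ok=(r>.09)&(r<.195)
a=np.degrees(np.arctan2(p[ok,1],p[ok,0]));print(np.histogram(a,np.arange(-30,120,6)))
```

```text
[ 0.5207 -0.1406  0.1099] [-5.6454 -1.4628  6.2696] [-0.0708  1.4223 -0.2299] 35.85 -0.09057538840953185
psi -20.56 tilt [-1.    -0.002 -0.002]
(array([ 2,  0,  0,  0,  0,  0,  0,  0,  0, 60, 82, 14,  0,  0,  0,  0,  0,
        0, 24, 30,  2, 10, 16, 10]), array([-30, -24, -18, -12,  -6,   0,   6,  12,  18,  24,  30,  36,  42,
        48,  54,  60,  66,  72,  78,  84,  90,  96, 102, 108, 114]))
```

>>> play_rows(
  rows=[
    [0, [0, 0, 0], [-0.04, 0, 0]],
    [0, [0, 0, 0], [-0.09, 0, 0]],
    [0, [0, 0, 0], [-0.14, 0, 0]],
    [0, [0, 0, 0], [-0.19, 0, 0]],
    [0, [0, 0, 0], [-0.24, 0, 0]],
    [0, [0, 0, 0], [-0.29, 0, 0]],
    [0, [0, 0, 0], [-0.34, 0, 0]],
    [0, [0, 0, 0], [-0.39, 0, 0]],
    [0, [0, 0, 0], [-0.44, 0, 0]],
    [0, [0, 0, 0], [-0.46, 0, 0]],
  ],
)

```text
time: 36.73
eef_pos: [0.5207, -0.1409, 0.1099]
tcp_rot: [-0.129, 0.696, 0.128, 0.694]
contact_force: [-5.8, -2.5, 6.0]
opening: 0.146
```

```bash
cat >> h.py <<'E'
def barang(n='side'):
    c=cam(n);np.save('sd.npy',c,allow_pickle=True)
    hsv=cv2.cvtColor(c['color'],cv2.COLOR_RGB2HSV);m=cv2.inRange(hsv,(0,0,170),(180,40,255))
    v,u=np.nonzero(m);p=plane(c,np.c_[u,v],.056)[:,:2]-[.5212,-.1397];r=np.linalg.norm(p,axis=1);ok=(r>.09)&(r<.195)
    a=np.degrees(np.arctan2(p[ok,1],p[ok,0]));h=np.histogram(a,np.arange(0,120,4));print(dict(zip(h[1].tolist(),h[0].tolist())))
def st():
    s=ctrl.get_state();print(s['eef_pos'].round(4),s['contact_force'].round(1),s['wrist_torque'].round(2),s['opening'].round(3) if hasattr(s['opening'],'round') else s['opening'],s['time'],'q6',s['qpos'][5].round(2));psi()
E
python3 - <<'E'
from h import *
st();barang()
E
```

```text
[ 0.5207 -0.1409  0.1099] [-5.8 -2.5  6. ] [-0.36  1.44 -0.37] 0.1455063984035613 36.7333 q6 -0.81
psi 20.88 tilt [-1.    -0.001 -0.003]
{0: 0, 4: 0, 8: 0, 12: 0, 16: 0, 20: 0, 24: 0, 28: 0, 32: 0, 36: 0, 40: 0, 44: 0, 48: 0, 52: 0, 56: 0, 60: 0, 64: 0, 68: 0, 72: 0, 76: 5, 80: 18, 84: 22, 88: 9, 92: 1, 96: 6, 100: 9, 104: 11, 108: 11, 112: 0}
```

>>> play_rows(
  rows=[
    [0, [0, 0, 0], [-0.02, 0, 0]],
    [0, [0, 0, 0], [-0.04, 0, 0]],
    [0, [0, 0, 0], [-0.06, 0, 0]],
    [0, [0, 0, 0], [-0.08, 0, 0]],
    [0, [0, 0, 0], [-0.08, 0, 0]],
    [0, [0, 0, 0], [-0.08, 0, 0]],
  ],
)

```text
time: 37.28
eef_pos: [0.5208, -0.1409, 0.1099]
tcp_rot: [-0.171, 0.687, 0.17, 0.685]
contact_force: [-6.4, -2.0, 6.0]
opening: 0.146
```

Run:
```python
from h import *
st();barang()
```

```text
[ 0.5208 -0.1409  0.1099] [-6.4 -2.   6. ] [-0.38  1.3  -0.25] 0.1455069020877505 37.2833 q6 -0.94
psi 27.93 tilt [-1.    -0.001 -0.003]
{0: 0, 4: 0, 8: 0, 12: 0, 16: 0, 20: 0, 24: 0, 28: 0, 32: 0, 36: 0, 40: 0, 44: 0, 48: 0, 52: 0, 56: 0, 60: 0, 64: 0, 68: 0, 72: 0, 76: 20, 80: 46, 84: 36, 88: 9, 92: 1, 96: 6, 100: 9, 104: 11, 108: 10, 112: 0}
```

>>> play_rows(
  rows=[
    [0, [0, 0, 0], [-0.01, 0, 0]],
    [0, [0, 0, 0], [-0.02, 0, 0]],
    [0, [0, 0, 0], [-0.03, 0, 0]],
    [0, [0, 0, 0], [-0.03, 0, 0]],
    [0, [0, 0, 0], [-0.03, 0, 0]],
  ],
)

```text
time: 37.75
eef_pos: [0.5208, -0.141, 0.1098]
tcp_rot: [-0.187, 0.683, 0.186, 0.681]
contact_force: [-6.8, -2.2, 6.0]
opening: 0.139
```

Run:
```python
from h import *
st();barang()
```

```text
[ 0.5208 -0.141   0.1098] [-6.8 -2.2  6. ] [-0.39  1.39 -0.46] 0.13872346463837135 37.75 q6 -0.98
psi 30.55 tilt [-1.    -0.001 -0.003]
{0: 0, 4: 0, 8: 0, 12: 0, 16: 0, 20: 0, 24: 0, 28: 0, 32: 0, 36: 0, 40: 0, 44: 0, 48: 0, 52: 0, 56: 0, 60: 0, 64: 0, 68: 0, 72: 0, 76: 28, 80: 44, 84: 44, 88: 2, 92: 1, 96: 6, 100: 9, 104: 11, 108: 10, 112: 0}
```

>>> play_rows(
  rows=[
    [0, [0, 0, 0], [-0.01, 0, 0]],
    [0, [0, 0, 0], [-0.02, 0, 0]],
    [0, [0, 0, 0], [-0.03, 0, 0]],
    [0, [0, 0, 0], [-0.03, 0, 0]],
    [0, [0, 0, 0], [-0.03, 0, 0]],
  ],
)

```text
time: 38.22
eef_pos: [0.5208, -0.141, 0.1099]
tcp_rot: [-0.202, 0.679, 0.201, 0.677]
contact_force: [-5.0, -1.5, 4.2]
opening: 0.144
```

Run:
```python
from h import *
st();barang('scene')
```

```text
[ 0.5208 -0.141   0.1099] [-5.  -1.5  4.2] [-0.49  1.39 -0.81] 0.1438151027494465 38.2167 q6 -1.03
psi 33.16 tilt [-1.    -0.    -0.003]
{0: 0, 4: 0, 8: 0, 12: 4, 16: 6, 20: 1, 24: 0, 28: 0, 32: 0, 36: 0, 40: 0, 44: 3, 48: 25, 52: 3, 56: 25, 60: 49, 64: 19, 68: 0, 72: 32, 76: 86, 80: 84, 84: 60, 88: 22, 92: 4, 96: 0, 100: 0, 104: 0, 108: 0, 112: 0}
```

>>> play_rows(
  rows=[
    [0, [0, 0, 0], [-0.01, 0, 0]],
    [0, [0, 0, 0], [-0.02, 0, 0]],
    [0, [0, 0, 0], [-0.03, 0, 0]],
    [0, [0, 0, 0], [-0.03, 0, 0]],
    [0, [0, 0, 0], [-0.03, 0, 0]],
  ],
)

```text
time: 38.68
eef_pos: [0.5208, -0.141, 0.1098]
tcp_rot: [-0.218, 0.674, 0.217, 0.672]
contact_force: [-6.7, -2.1, 5.7]
opening: 0.141
```

Run:
```python
from h import *
st();barang('scene')
```

```text
[ 0.5208 -0.141   0.1098] [-6.7 -2.1  5.7] [-0.49  1.33 -0.95] 0.1410879481641907 38.6833 q6 -1.08
psi 35.8 tilt [-1.    -0.    -0.002]
{0: 0, 4: 0, 8: 0, 12: 4, 16: 6, 20: 1, 24: 0, 28: 0, 32: 0, 36: 0, 40: 0, 44: 3, 48: 25, 52: 3, 56: 25, 60: 49, 64: 19, 68: 0, 72: 33, 76: 86, 80: 84, 84: 60, 88: 22, 92: 4, 96: 0, 100: 0, 104: 0, 108: 0, 112: 0}
```

```bash
cat >> h.py <<'E'
def hole(n,p=(.548,.028,.056),w=7,thr=25,c=None):
    c=c or cam(n);q=proj(c,[p])[0];u,v=np.round(q).astype(int)
    g=cv2.cvtColor(c['color'],cv2.COLOR_RGB2GRAY)[v-w:v+w+1,u-w:u+w+1].astype(float)
    top=np.percentile(g,75);wt=np.clip(top-thr-g,0,None)
    l=cv2.connectedComponentsWithStats((wt>0).astype(np.uint8))
    out=[]
    for i in range(1,l[0]):
        x,y,ww,hh,a=l[2][i]
        if a>=3 and x>0 and y>0 and x+ww<2*w+1 and y+hh<2*w+1:
            vv,uu=np.nonzero(l[1]==i);k=wt[vv,uu];ce=[(uu*k).sum()/k.sum()+u-w,(vv*k).sum()/k.sum()+v-w]
            print(n,'hole',np.round(ce,2),'area',a,plane(c,[ce],p[2])[0].round(4),'expected px',q.round(2))
E
python3 - <<'E'
from h import *
for n in('scene','side','wrist'): hole(n)
A=np.load('scene.npy',allow_pickle=True).item();hole('scene0 lug',(.548,.028,.044),7,25,A)
A=np.load('side.npy',allow_pickle=True).item();hole('side0 lug',(.548,.028,.044),7,25,A)
A=cam('side')
u,v=np.round(proj(A,[(.548,.028,.056)])[0]).astype(int);print(cv2.cvtColor(A['color'],cv2.COLOR_RGB2GRAY)[v-7:v+8,u-9:u+10])
E
```

```text
scene hole [266.18 194.05] area 10 [0.5483 0.028  0.056 ] expected px [266.28 194.01]
side hole [248.74 197.74] area 8 [0.5458 0.0258 0.056 ] expected px [249.05 197.21]
scene0 lug hole [266.29 197.98] area 10 [0.5481 0.028  0.044 ] expected px [266.33 197.95]
side0 lug hole [248.85 201.  ] area 3 [0.546  0.0251 0.044 ] expected px [249.01 200.37]
[[109 108 103 107 107 109 110 110 109 110 108 108 111 111 112 113 110 111
  108]
 [114 111 105 105 107 108 110 110 110 110 108 110 110 111 111 113 111 113
  109]
 [117 114 111 105 105 108 109 108 108 110 110 106 110 111 112 114 112 113
  111]
 [117 117 114 108 105 106 106 106 108 109 110 108 111 110 112 113 113 113
  112]
 [115 119 117 112 107 104 105 107 108 109 139 177 164 124 110 113 100 107
  107]
 [116 115 116 116 141 176 187 216 242 247 247 248 248 190 109  83  55  64
   73]
 [115 116 122 231 248 249 249 250 249 249 251 251 251 227 140  70  46  50
   68]
 [112 113 121 208 247 251 248 212 185 193 212 245 251 250 180  53  46  65
   79]
 [111 111 120 155 242 251 251 205 145 152 148 238 251 251 194  70  46  69
   84]
 [108 111 141 155 212 247 251 249 241 221 240 243 248 251 214  99  40  68
   81]
 [108 106 121 146 162 241 251 251 250 249 250 253 252 245 209 112  40  48
   62]
 [105 106 115 144 156 212 226 237 248 251 250 251 251 250 231 146  58  39
   59]
 [105 105 116 143 154 159 158 156 239 251 250 251 251 250 249 194  75  37
   40]
 [109 106 115 145 156 151 146 133 206 246 251 250 251 250 250 226 136  59
   35]
 [113 109 114 144 155 175 155 130 154 241 251 250 251 250 244 193 142  87
   37]]
```

Bar hole and lug hole now agree within 0.7 mm in each camera, and the torque has risen, so the bar is at its stop. I unload the key, lift it out and carry it back.

>>> play_rows(
  rows=[
    [0, [0, 0, 0], [0.03, 0, 0]],
    [0, [0, 0, 0], [0.06, 0, 0]],
    [0, [0, 0, 0], [0.09, 0, 0]],
    [0, [0, 0, 0], [0.12, 0, 0]],
    [0, [0, 0, 0], [0.12, 0, 0]],
    [0, [0, 0, 0], [0.12, 0, 0]],
  ],
)

```text
time: 39.43
eef_pos: [0.5208, -0.1409, 0.1098]
tcp_rot: [-0.155, 0.691, 0.154, 0.689]
contact_force: [-5.7, -1.3, 4.6]
opening: 0.142
```

Run:
```python
from h import *
st();hole('scene')
```

```text
[ 0.5208 -0.1409  0.1098] [-5.7 -1.3  4.6] [-0.29  1.29 -0.06] 0.14194378302004826 39.4333 q6 -0.89
psi 25.28 tilt [-1.    -0.001 -0.003]
scene hole [266.16 194.05] area 10 [0.5483 0.0279 0.056 ] expected px [266.28 194.01]
```

>>> play_rows(
  rows=[
    [0, [-0.01, 0, 0], [0, 0, 0]],
    [0, [-0.03, 0, 0], [0, 0, 0]],
    [0, [-0.05, 0, 0], [0, 0, 0]],
    [0, [-0.07, 0, 0], [0, 0, 0]],
    [0, [-0.1, 0, 0], [0, 0, 0]],
    [0, [-0.14, 0, 0], [0, 0, 0]],
    [0, [-0.19, 0, 0], [0, 0, 0]],
    [0, [-0.23, 0, 0], [0, 0, 0]],
    [0, [-0.23, 0, 0], [0, 0, 0]],
    [0, [-0.23, 0, 0], [0, 0, 0]],
  ],
)

```text
time: 40.32
eef_pos: [0.5228, -0.1401, 0.18]
tcp_rot: [-0.156, 0.689, 0.154, 0.691]
contact_force: [-0.2, -0.1, -2.3]
opening: 0.14
```

Run:
```python
from h import *
st();hole('scene');hole('side')
go([.5634,-.3669,.19],20,half=False)
```

```text
[ 0.5228 -0.1401  0.18  ] [-0.2 -0.1 -2.3] [ 0.01  0.02 -0.05] 0.14029409439368126 40.3167 q6 -0.89
psi 25.25 tilt [-1.    -0.004  0.003]
scene hole [266.17 194.05] area 10 [0.5483 0.0279 0.056 ] expected px [266.28 194.01]
side hole [248.74 197.74] area 9 [0.5458 0.0258 0.056 ] expected px [249.05 197.21]
shift [-0.0415 -0.745  -0.1962] turn [0.0583 0.0001 0.    ] rows 5.6 0.7 q6? -1.11 psi 20.0
```

Run:
```python
from h import *
go([.593,-.430,.19],25.2,half=False)
```

```text
shift [-0.0415 -0.9773 -0.1967] turn [0.0005 0.0001 0.0001] rows 7.2 0.0 q6? -1.26 psi 25.2
```

>>> play_rows(
  rows=[
    [0, [-0.04, -0.05, -0.01], [0, 0, 0]],
    [0, [-0.041, -0.15, -0.03], [0, 0, 0]],
    [0, [-0.041, -0.27, -0.06], [0, 0, 0]],
    [0, [-0.041, -0.4, -0.08], [0, 0, 0]],
    [0, [-0.041, -0.53, -0.11], [0, 0, 0]],
    [0, [-0.041, -0.66, -0.13], [0, 0, 0]],
    [0, [-0.041, -0.78, -0.16], [0, 0, 0]],
    [0, [-0.041, -0.88, -0.18], [0, 0, 0]],
    [0, [-0.041, -0.95, -0.195], [0, 0, 0]],
    [0, [-0.041, -0.977, -0.197], [0, 0, 0]],
  ],
)

```text
time: 41.25
eef_pos: [0.5923, -0.4334, 0.188]
tcp_rot: [-0.153, 0.691, 0.154, 0.69]
contact_force: [0.3, 0.7, -2.6]
opening: 0.146
```

>>> play_rows(
  rows=[
    [0, [0, 0, 0], [0, 0, 0]],
    [0, [0, 0, 0], [0, 0, 0]],
    [0, [0, 0, 0], [0, 0, 0]],
  ],
)

```text
time: 41.5
eef_pos: [0.5929, -0.4285, 0.1895]
tcp_rot: [-0.154, 0.69, 0.155, 0.69]
contact_force: [-0.4, 0.5, -1.9]
opening: 0.142
```

Run:
```python
from h import *
np.set_printoptions(precision=4,suppress=True)
st();cam('wrist');c=cam('wrist');np.save('w17.npy',c,allow_pickle=True);save(c,'w17',k=1.5)
hole('wrist',(.5634,-.3669,.05),16,25,c)
hole('wrist',(.5634,-.3669,.05),20,40,c)
s=ctrl.get_state();M=R.from_quat(s['tcp_rot']).as_matrix()
# handle edges & end in tool frame: rows above grip
g=c['color'].astype(int)
g=cv2.cvtColor(c['color'],cv2.COLOR_RGB2GRAY).astype(int)
for v in(185,200,215): print(v,g[v,225:290:2])
```

```text
[ 0.5929 -0.4285  0.1895] [-0.4  0.5 -1.9] [ 0.05 -0.03  0.02] 0.14158876604183332 41.5 q6 -1.21
psi 25.31 tilt [-1.     0.002 -0.   ]
wrist hole [252.76 107.98] area 444 [ 0.5609 -0.3624  0.05  ] expected px [253.13 113.47]
wrist hole [252.69 107.75] area 406 [ 0.5607 -0.3622  0.05  ] expected px [253.13 113.47]
185 [ 65  71  71  64 122 123 115 117 152 151 152 148 149 150 149 152 151 149
 147 147 151 149 143 107 125 120 118 119 125 124 116 108 114]
200 [ 71  67  65  63  66  57 236 170 150 150 150 148 147 148 150 151 151 149
 148 147 149 148 128 235 255 139 114 107 113 123 127 129 128]
215 [ 65  64  71  67 110 157 151 129 148 150 150 148 147 148 148 148 150 148
 146 149 148 149 123 240 245 246 252 113 124 120 116 117 118]
```

Run:
```python
from h import *
np.set_printoptions(precision=4,suppress=True)
c=np.load('w17.npy',allow_pickle=True).item()
g=cv2.cvtColor(c['color'],cv2.COLOR_RGB2GRAY)
for (u0,v0) in((253,108),):
    print(g[v0-20:v0+24:3,u0-22:u0+23:3])
hsv=cv2.cvtColor(c['color'],cv2.COLOR_RGB2HSV)
m=(g[80:140,225:285]<np.percentile(g[85:130,232:275],80)-25).astype(np.uint8)
k=max(cv2.findContours(m,cv2.RETR_EXTERNAL,cv2.CHAIN_APPROX_NONE)[0],key=cv2.contourArea).reshape(-1,2)+[225,80]
p=plane(c,k,.05)[:,:2]*1000
(ce,r)=cv2.minEnclosingCircle(p.astype(np.float32));e=cv2.fitEllipse(p.astype(np.float32));print('circle',ce,r,'ellipse',e)
# side views
S=np.load('sd.npy',allow_pickle=True).item();print('side hole click',plane(S,[(290+175/4.5-.4,200+377/4.5-.4)],.05))
# stand top mask
for s_,lo,hi in(('lit',(8,90,180),(25,220,255)),):
    mm=cv2.inRange(hsv,lo,hi)
    for kk in cv2.findContours(mm,cv2.RETR_EXTERNAL,cv2.CHAIN_APPROX_NONE)[0]:
        if cv2.contourArea(kk)>300:
            q=cv2.minAreaRect((plane(c,kk.reshape(-1,2),.05)[:,:2]*1000).astype(np.float32));print(s_,q,kk.reshape(-1,2).min(0),kk.reshape(-1,2).max(0))
```

```text
[[162 205 201 199 194 193 194 196 196 195 188 196 198 202 202]
 [204 201 199 194 193 195 195 197 195 186 195 198 201 199 192]
 [200 199 197 194 194 196 195 194 188 196 200 200 200 193 185]
 [199 198 193 193 196 197 202 186 199 203 199 201 194 186 183]
 [199 193 195 195 202 129  59  95  96  78 189 196 187 183 181]
 [194 194 194 198 118  98 115 120 118 117  85 186 184 182 188]
 [194 195 197 186  95 114 120 115 116 112 113  96 185 186 192]
 [195 195 196 143 114 118 116 115 112 111 115  96 184 193 191]
 [197 194 193 139 119 118 114 109 108 110 112 106 192 190 194]
 [195 191 197 167 118 195 201 194 195 200 161  79 190 194 190]
 [192 197 197 198 125 202 193 195 194 194 198 142 193 191 188]
 [195 198 198 198 185 181 196 197 195 194 108 196 192 188 183]
 [197 197 198 197 193 188 129 139 128 184 194 193 189 183 182]
 [197 198 197 194 187 181 181 188 192 192 193 189 185 184 183]
 [198 197 194 187 181 181 186 192 192 192 190 186 183 183 191]]
circle (562.5016479492188, -365.252197265625) 13.277688980102539 ellipse ((562.3637084960938, -365.18084716796875), (25.35856819152832, 25.6776123046875), 134.99830627441406)
side hole click [[0.6743 0.329  0.05  ]]
lit ((562.3341674804688, -365.4837646484375), (60.715431213378906, 60.790618896484375), 72.95504760742188) [209  66] [296 154]
lit ((473.4967041015625, -323.7313537597656), (34.71040344238281, 48.17570495605469), 28.12038230895996) [163   0] [202  56]
```

Run:
```python
from h import *
go([.5627,-.3653,.14],25.3,half=False)
```

```text
shift [ 0.1677  0.234  -0.0015] turn [ 0.0004  0.     -0.0001] rows 2.1 0.0 q6? -1.16 psi 25.3
```

>>> play_rows(
  rows=[
    [0, [0.02, 0.06, -0.001], [0, 0, 0]],
    [0, [0.05, 0.13, -0.001], [0, 0, 0]],
    [0, [0.09, 0.19, -0.001], [0, 0, 0]],
    [0, [0.13, 0.22, -0.001], [0, 0, 0]],
    [0, [0.16, 0.234, -0.001], [0, 0, 0]],
    [0, [0.168, 0.234, -0.001], [0, 0, 0]],
    [0, [0.168, 0.234, -0.001], [0, 0, 0]],
    [0, [0.168, 0.234, -0.001], [0, 0, 0]],
    [0, [0.168, 0.234, -0.001], [0, 0, 0]],
  ],
)

```text
time: 42.35
eef_pos: [0.5636, -0.368, 0.1412]
tcp_rot: [-0.155, 0.689, 0.153, 0.691]
contact_force: [-0.3, -0.6, -3.2]
opening: 0.141
```

Run:
```python
from h import *
st();go([.5627,-.3653,.115],25.3,half=False)
```

```text
[ 0.5636 -0.368   0.1412] [-0.3 -0.6 -3.2] [-0.03 -0.   -0.01] 0.14147969241866137 42.35 q6 -1.17
psi 25.23 tilt [-1.    -0.003  0.001]
shift [0.0873 0.0099 0.001 ] turn [-0.0008  0.0006  0.002 ] rows 0.6 0.0 q6? -1.17 psi 25.3
```

>>> play_rows(
  rows=[
    [0, [0.0, 0.006, 0.001], [0, 0, 0]],
    [0, [0.01, 0.009, 0.001], [0, 0, 0]],
    [0, [0.03, 0.009, 0.001], [0, 0, 0]],
    [0, [0.05, 0.009, 0.001], [0, 0, 0]],
    [0, [0.07, 0.009, 0.001], [0, 0, 0]],
    [0, [0.085, 0.009, 0.001], [0, 0, 0]],
    [0, [0.085, 0.009, 0.001], [0, 0, 0]],
    [0, [0.085, 0.009, 0.001], [0, 0, 0]],
  ],
)

```text
time: 43.02
eef_pos: [0.5616, -0.3643, 0.1135]
tcp_rot: [-0.154, 0.69, 0.155, 0.69]
contact_force: [-0.6, 0.2, -2.1]
opening: 0.146
```

Run:
```python
from h import *
st();go([.5627,-.3653,.100],25.3,half=False)
```

```text
[ 0.5616 -0.3643  0.1135] [-0.6  0.2 -2.1] [-0.04 -0.02 -0.05] 0.14564626659237676 43.0167 q6 -1.17
psi 25.24 tilt [-1.     0.001 -0.001]
shift [ 0.045  -0.0047  0.002 ] turn [-0.0007 -0.0004 -0.0004] rows 0.3 0.0 q6? -1.17 psi 25.3
```

>>> play_rows(
  rows=[
    [0, [0.01, -0.003, 0.001], [0, 0, 0]],
    [0, [0.02, -0.003, 0.001], [0, 0, 0]],
    [0, [0.03, -0.003, 0.001], [0, 0, 0]],
    [0, [0.04, -0.003, 0.001], [0, 0, 0]],
    [0, [0.045, -0.003, 0.001], [0, 0, 0]],
    [0, [0.045, -0.003, 0.001], [0, 0, 0]],
    [0, [0.045, -0.003, 0.001], [0, 0, 0]],
  ],
)

```text
time: 43.6
eef_pos: [0.5626, -0.3651, 0.1008]
tcp_rot: [-0.155, 0.69, 0.154, 0.69]
contact_force: [-0.4, -0.8, -1.7]
opening: 0.14
```

Run:
```python
from h import *
st()
```

```text
[ 0.5626 -0.3651  0.1008] [-0.4 -0.8 -1.7] [0.01 0.02 0.01] 0.14027279899582928 43.6 q6 -1.17
psi 25.25 tilt [-1.    -0.001 -0.   ]
```

>>> play_rows(
  rows=[
    [0, [0.002, 0, 0], [0, 0, 0]],
    [0, [0.004, 0, 0], [0, 0, 0]],
    [0, [0.004, 0, 0], [0, 0, 0]],
    [25, [0.004, 0, 0], [0, 0, 0]],
    [45, [0.004, 0, 0], [0, 0, 0]],
    [60, [0.004, 0, 0], [0, 0, 0]],
    [60, [0.004, 0, 0], [0, 0, 0]],
    [60, [0.004, 0, 0], [0, 0, 0]],
  ],
)

```text
time: 44.27
eef_pos: [0.5628, -0.3653, 0.1001]
tcp_rot: [-0.155, 0.69, 0.154, 0.69]
contact_force: [0.0, -0.0, 0.0]
opening: 0.599
```

>>> play_rows(
  rows=[
    [60, [-0.02, 0, 0], [0, 0, 0]],
    [60, [-0.06, 0, 0], [0, 0, 0]],
    [60, [-0.13, 0, 0], [0, 0, 0]],
    [60, [-0.24, 0, 0], [0, 0, 0]],
    [60, [-0.36, 0, 0], [0, 0, 0]],
    [60, [-0.42, 0, 0], [0, 0, 0]],
    [60, [-0.42, 0, 0], [0, 0, 0]],
    [60, [-0.42, 0, 0], [0, 0, 0]],
    [60, [-0.42, 0, 0], [0, 0, 0]],
  ],
)

```text
time: 45.02
eef_pos: [0.5621, -0.3646, 0.225]
tcp_rot: [-0.154, 0.69, 0.155, 0.69]
contact_force: [0.2, -0.0, -0.4]
opening: 0.599
```

Run:
```python
from h import *
np.set_printoptions(precision=4,suppress=True)
st();c=cam('wrist');np.save('w18.npy',c,allow_pickle=True);save(c,'w18',k=1.5)
g=cv2.cvtColor(c['color'],cv2.COLOR_RGB2HSV)
print(proj(c,[[.5624,-.3654,.125],[.5624,-.3654,.055],[.453,-.3237,.09],[.453,-.3237,.054]]))
# grey (unsaturated) blobs
m=cv2.inRange(g,(0,0,60),(180,60,255))[:235];n,l,s_,ce=cv2.connectedComponentsWithStats(m)
for i in range(1,n):
    if 60<s_[i,4]<4000: print(s_[i],ce[i].round(1),plane(c,[ce[i]],.09)[0,:2])
```

```text
[ 0.5621 -0.3646  0.225 ] [ 0.2 -0.  -0.4] [-0.01 -0.01 -0.01] 0.5988042195617388 45.0167 q6 -1.17
psi 25.25 tilt [-1.     0.001 -0.   ]
[[253.4656 192.9395]
 [253.7856 176.0994]
 [168.0379  97.3   ]
 [178.0282  99.0928]]
[ 293    0   67   34 1166] [329.1  11. ] [ 0.5557 -0.1931]
[161  88  29  22 493] [175.6  98.1] [ 0.4598 -0.3213]
[ 348  119   78   60 3678] [387.1 147.4] [ 0.6668 -0.275 ]
[ 242  146   29   88 1579] [255.8 187. ] [ 0.5659 -0.3678]
[172 216  31  19 471] [185.3 225.8] [ 0.5162 -0.4386]
[307 227  14   8  85] [313.5 230.6] [ 0.6425 -0.385 ]
```

Run:
```python
from h import *
go([.454,-.3233,.16],25.2,half=False)
```

```text
shift [ 0.2137  0.2765 -0.2663] turn [ 0.0005 -0.0008 -0.0015] rows 3.2 0.0 q6? -1.21 psi 25.2
```

>>> play_rows(
  rows=[
    [60, [0.02, 0.06, -0.06], [0, 0, 0]],
    [60, [0.05, 0.13, -0.13], [0, 0, 0]],
    [60, [0.1, 0.2, -0.2], [0, 0, 0]],
    [60, [0.16, 0.25, -0.25], [0, 0, 0]],
    [60, [0.2, 0.276, -0.266], [0, 0, 0]],
    [60, [0.214, 0.276, -0.266], [0, 0, 0]],
    [60, [0.214, 0.276, -0.266], [0, 0, 0]],
    [60, [0.214, 0.276, -0.266], [0, 0, 0]],
    [60, [0.214, 0.276, -0.266], [0, 0, 0]],
  ],
)

```text
time: 45.82
eef_pos: [0.4562, -0.325, 0.1622]
tcp_rot: [-0.155, 0.69, 0.154, 0.69]
contact_force: [0.4, 0.6, 0.2]
opening: 0.598
```

Run:
```python
from h import *
np.set_printoptions(precision=4,suppress=True)
st();cam('wrist');c=cam('wrist');np.save('w19.npy',c,allow_pickle=True);save(c,'w19',k=1.5)
s=ctrl.get_state();print(s['eef_pos'])
g=cv2.cvtColor(c['color'],cv2.COLOR_RGB2HSV)
print(proj(c,[[.454,-.3233,.09],[.454,-.3233,.054]]))
m=cv2.inRange(g,(0,0,60),(180,60,255))[:240];n,l,s_,ce=cv2.connectedComponentsWithStats(m)
for i in range(1,n):
    if 60<s_[i,4]<4000: print(s_[i],ce[i].round(1))
gg=cv2.cvtColor(c['color'],cv2.COLOR_RGB2GRAY);print(gg[165:240:4,225:290:3])
```

```text
[ 0.4562 -0.325   0.1622] [0.4 0.6 0.2] [ 0.02 -0.01  0.03] 0.5979106903321413 45.8167 q6 -1.24
psi 25.26 tilt [-1.    -0.002  0.001]
[ 0.4562 -0.325   0.1625]
[[251.6708 198.0337]
 [252.0647 186.5673]]
[212   0  47  35 407] [232.2  16.1]
[179  30  21  35 235] [187.2  45.7]
[240 174  25  34 646] [251.7 190. ]
[ 424  194   88   46 3269] [466.1 219.9]
[186 227  17  13 145] [194.6 233.1]
[306 227  24  13 169] [315.3 233.5]
[[126 152 133 212 214 212 217 215 217 213 213 209 217 218 217 161 135 134
  137 152 144 139]
 [ 84  97 214 214 215 213 215 214 216 216 215 211 213 218 216 214 221 142
  133 131 141 143]
 [ 87 128 225 216 213 213 211 216 216 213 214 213 211 218 218 211 214 213
  212 129 127 145]
 [123 135 194 220 213 214 209 255 255 255 255 255 206 216 218 215 213 214
  211 212 195 137]
 [133 136 129 203 215 205 255 197 190 193 186 244 255 208 218 219 213 214
  213 209 205 206]
 [134 134 133 120 220 243 243 183 197 194 189 175 255 213 217 218 214 214
  214 210 186 146]
 [138 134 135 131 203 209 199 181 255 255 248 170 255 222 210 217 217 213
  216 174 149 143]
 [135 135 134 135 120 219
[... 391 characters left out ...]
2 116 217 220 112 145 151 147
  146 145 145 146]
 [ 87  86  80  79  82  82  82 122 220 193 217 212 220 111 137 147 146 144
  143 144 147 147]
 [ 84  81  78  81  81  84  79 108  89 114 218 215 112 145 146 149 144 144
  141 145 148 144]
 [ 86  81  79  83  85  81  83  77 150 126  73  78 141 145 151 145 147 141
  144 146 146 148]
 [ 82  78  81  81  83  78  82  83 114 149 144 139 143 149 146 146 142 143
  147 147 144 145]
 [ 78  77  81  85  81  76  85  84  83 151 139 141 147 149 144 146 142 147
  146 146 147 141]
 [ 78  81  84  81  79  80  83  84  84 141 140 146 151 147 149 142 144 149
  149 151 145 145]
 [ 82  81  82  77  74  79  83  84  82  70 140 151 149 146 145 144 147 127
   79  75 129 148]]
```

Run:
```python
from h import *
go([.4542,-.3232,.063],25.2,half=False)
```

```text
shift [ 0.3315  0.0092 -0.0037] turn [0.0007 0.0005 0.0017] rows 2.4 0.0 q6? -1.24 psi 25.2
```

>>> play_rows(
  rows=[
    [60, [0.04, 0.006, -0.003], [0, 0, 0]],
    [60, [0.12, 0.007, -0.003], [0, 0, 0]],
    [60, [0.21, 0.007, -0.003], [0, 0, 0]],
    [60, [0.28, 0.007, -0.003], [0, 0, 0]],
    [60, [0.32, 0.007, -0.003], [0, 0, 0]],
    [60, [0.331, 0.007, -0.003], [0, 0, 0]],
    [60, [0.331, 0.007, -0.003], [0, 0, 0]],
    [60, [0.331, 0.007, -0.003], [0, 0, 0]],
    [60, [0.331, 0.007, -0.003], [0, 0, 0]],
  ],
)

```text
time: 46.67
eef_pos: [0.4545, -0.3238, 0.0638]
tcp_rot: [-0.156, 0.689, 0.153, 0.691]
contact_force: [0.4, -0.6, -0.1]
opening: 0.597
```

Run:
```python
from h import *
st();go([.4542,-.3232,.063],25.2,half=False)
```

```text
[ 0.4545 -0.3238  0.0638] [ 0.4 -0.6 -0.1] [-0.03  0.   -0.03] 0.5972894968249645 46.6667 q6 -1.24
psi 25.25 tilt [-1.    -0.004  0.001]
shift [0.0028 0.0021 0.    ] turn [0.0005 0.0007 0.0024] rows 0.0 0.0 q6? -1.24 psi 25.2
```

>>> play_rows(
  rows=[
    [30, [0.002, 0.001, 0], [0, 0, 0]],
    [10, [0.002, 0.001, 0], [0, 0, 0]],
    [0, [0.002, 0.001, 0], [0, 0, 0]],
    [0, [0.002, 0.001, 0], [0, 0, 0]],
    [0, [0.002, 0.001, 0], [0, 0, 0]],
    [0, [0.002, 0.001, 0], [0, 0, 0]],
    [0, [0.002, 0.001, 0], [0, 0, 0]],
  ],
  force=60,
)

```text
time: 47.25
eef_pos: [0.4537, -0.323, 0.0624]
tcp_rot: [-0.155, 0.69, 0.154, 0.69]
contact_force: [-0.5, 0.0, 5.8]
opening: 0.161
```

>>> play_rows(
  rows=[
    [0, [-0.02, 0, 0], [0, 0, 0]],
    [0, [-0.06, 0, 0], [0, 0, 0]],
    [0, [-0.12, 0, 0], [0, 0, 0]],
    [0, [-0.2, 0, 0], [0, 0, 0]],
    [0, [-0.3, 0, 0], [0, 0, 0]],
    [0, [-0.38, 0, 0], [0, 0, 0]],
    [0, [-0.38, 0, 0], [0, 0, 0]],
    [0, [-0.38, 0, 0], [0, 0, 0]],
    [0, [-0.38, 0, 0], [0, 0, 0]],
  ],
)

```text
time: 48.0
eef_pos: [0.4527, -0.3218, 0.1747]
tcp_rot: [-0.154, 0.69, 0.155, 0.69]
contact_force: [-0.4, 0.2, -2.0]
opening: 0.166
```

Run:
```python
from h import *
st()
c=cam('wrist');np.save('w20.npy',c,allow_pickle=True)
for d in(25.2,-9,-90): go([.5482+.07*np.sin(np.radians(d)),.0281-.07*np.cos(np.radians(d)),.18],d,half=False)
```

```text
[ 0.4527 -0.3218  0.1747] [-0.4  0.2 -2. ] [0.01 0.02 0.05] 0.16621219543540058 48.0 q6 -1.24
psi 25.25 tilt [-1.     0.001 -0.   ]
shift [-0.0196  0.6846  0.7856] turn [ 0.0005 -0.0006 -0.0015] rows 7.5 0.0 q6? -0.68 psi 25.2
shift [-0.0194  0.7251  0.6545] turn [ 0.3805 -0.0011 -0.0013] rows 7.0 4.8 q6? -0.1 psi -9.0
shift [-0.0186  1.0175  0.5747] turn [ 1.2805e+00 -2.0000e-03 -4.0000e-04] rows 8.4 16.1 q6? 1.45 psi -90.0
```

>>> play_rows(
  rows=[
    [0, [-0.02, 0.06, 0.07], [0, 0, 0]],
    [0, [-0.02, 0.14, 0.16], [0, 0, 0]],
    [0, [-0.02, 0.22, 0.25], [0, 0, 0]],
    [0, [-0.02, 0.3, 0.34], [0, 0, 0]],
    [0, [-0.02, 0.38, 0.44], [0, 0, 0]],
    [0, [-0.02, 0.46, 0.53], [0, 0, 0]],
    [0, [-0.02, 0.54, 0.62], [0, 0, 0]],
    [0, [-0.02, 0.62, 0.71], [0, 0, 0]],
    [0, [-0.02, 0.67, 0.77], [0, 0, 0]],
    [0, [-0.02, 0.684, 0.785], [0, 0, 0]],
  ],
)

```text
time: 48.88
eef_pos: [0.5785, -0.0327, 0.1791]
tcp_rot: [-0.155, 0.691, 0.157, 0.689]
contact_force: [-0.5, 0.1, -1.0]
opening: 0.168
```

>>> play_rows(
  rows=[
    [0, [0, 0, 0], [0, 0, 0]],
    [0, [0, 0, 0], [0, 0, 0]],
    [0, [0, 0, 0], [0, 0, 0]],
  ],
)

```text
time: 49.13
eef_pos: [0.578, -0.0374, 0.1804]
tcp_rot: [-0.154, 0.691, 0.154, 0.69]
contact_force: [-0.4, 0.0, 0.0]
opening: 0.163
```

Run:
```python
from h import *
np.set_printoptions(precision=4,suppress=True)
st();cam('wrist');c=cam('wrist');np.save('w21.npy',c,allow_pickle=True);save(c,'w21',k=1.5)
s=ctrl.get_state();print(s['eef_pos'])
hole('wrist',(.5482,.0281,.056),12,25,c)
q=proj(c,[(.5482,.0281,.056)])[0].round().astype(int);gg=cv2.cvtColor(c['color'],cv2.COLOR_RGB2GRAY)
print(q,gg[q[1]-14:q[1]+15:2,q[0]-20:q[0]+21:2])
print(gg[190:250:4,225:290:3])
```

```text
[ 0.578  -0.0374  0.1804] [-0.4  0.   0. ] [-0.06 -0.07 -0.03] 0.1630883373179779 49.1333 q6 -0.68
psi 25.18 tilt [-1.     0.    -0.002]
[ 0.5782 -0.0377  0.181 ]
wrist hole [254.37 108.63] area 197 [0.5479 0.0283 0.056 ] expected px [254.63 108.95]
[255 109] [[147 146 147 135 246 251 251 249 250 251 250 250 251 251 252 249 157 146
  145 146 145]
 [146 142 143 229 254 249 250 251 249 249 250 251 249 250 250 249 251 200
  137 142 146]
 [144 148 177 253 249 250 249 249 252 252 251 251 251 250 248 250 249 251
  233 142 141]
 [145 136 248 251 247 248 249 254 244 189 190 219 255 251 250 247 249 249
  250 252 164]
 [144 222 248 248 250 249 252 204 125  88  87  88 173 247 249 251 248 248
  249 249 251]
 [156 255 249 245 246 250 238 118  78  78  80  78  79 200 251 247 250 249
  247 249 248]
 [237 250 249 248 246 248 217  75  80  81  79  81  75 132 249 247 246 248
  250 246 251]
 [250 247 248 249 248 250 194  72  82  80  82  80  79 146 246 250 248 246
  246 252 249]
 [249 246 246 247 248 251 213  70  79  82  77  78  75 179 251 248 249 249
  246 255  71]
 [247 250 247 246 246 247 250 150  70  
[... 1191 characters left out ...]
7 220 181 149 120 120 119 121
  115 125 120 120]
 [255  55 101 142 144 127 245 238 241 239 246 246 239 236 208 121 120 118
  125 120 120 128]
 [ 56 131 175 174 182  27 251 227 152 164 165 168 165 230 255  25 180 176
  176 117 127 122]
 [147 165 171 172 176  46 194 155 163 166 167 168 161 155 119  48 175 171
  172 147 127 118]
 [ 59 170 171 172 138  48 135 157 165 167 167 165 161 155 127  46 163 171
  171 181  59  59]
 [ 33 173 171 171 107  36 139 159 165 168 167 167 162 155 125  44 119 172
  171 176  42  58]
 [144 172 172 173  49  28 152 160 166 168 168 165 160 154 149  31  29 173
  171 173 120  98]
 [170 172 172 178  41  17 150 162 167 169 166 166 162 154 149  22  42 176
  172 170 167  76]]
```

Run:
```python
from h import *
np.set_printoptions(precision=4,suppress=True)
c=np.load('w21.npy',allow_pickle=True).item();s=ctrl.get_state();M=R.from_quat(s['tcp_rot']).as_matrix()
T=lambda y,z,h:s['eef_pos']+M@[0,y,z]+np.array([0,0,h])
for h,rs in((-.0524,(0,5)),(-.0124,(-11,11)),(-.0084,(-11,11))):
    print(h,[proj(c,[T(r/1000,0,h)])[0].round(1) for r in rs],[proj(c,[T(0,r/1000,h)])[0].round(1) for r in rs])
gg=cv2.cvtColor(c['color'],cv2.COLOR_RGB2GRAY)
print(gg[198:230,255]);print(gg[212,236:276])
print(gg[222,236:276])
```

```text
-0.0524 [array([253.4, 209.8]), array([253.4, 203.4])] [array([253.4, 209.8]), array([260.2, 209.8])]
-0.0124 [array([253. , 248.7]), array([253. , 214.8])] [array([234.6, 232. ]), array([271.4, 232.1])]
-0.0084 [array([253. , 251.8]), array([252.9, 217.2])] [array([234.1, 234.8]), array([271.8, 234.8])]
[144 144 141 143 144 143 141 149 163 163 164 164 163 166 164 164 165 167
 153 168 227 244 240 241 246 233 177 161 165 166 165 165]
[142 142 144 144 142 142 142 140 143 147 145 138 121 140 150 155 161 163
 166 164 165 161 155 149 135 119 117 118 119 123 125 127 127 124 124 121
 120 119 117 116]
[142 144 146 143 127 160 216 245 246 242 238 239 240 241 243 241 239 240
 244 246 246 247 246 244 241 239 238 237 236 239 237 208 169 141 121 118
 119 120 121 121]
```

Run:
```python
from h import *
go([.5475,.0281,.120],25.2,half=False)
```

```text
shift [0.2033 0.2422 0.0005] turn [-0.0007 -0.0005  0.0003] rows 2.3 0.0 q6? -0.56 psi 25.2
```

>>> play_rows(
  rows=[
    [0, [0.02, 0.06, 0], [0, 0, 0]],
    [0, [0.05, 0.13, 0], [0, 0, 0]],
    [0, [0.09, 0.19, 0], [0, 0, 0]],
    [0, [0.14, 0.23, 0], [0, 0, 0]],
    [0, [0.18, 0.242, 0], [0, 0, 0]],
    [0, [0.203, 0.242, 0], [0, 0, 0]],
    [0, [0.203, 0.242, 0], [0, 0, 0]],
    [0, [0.203, 0.242, 0], [0, 0, 0]],
    [0, [0.203, 0.242, 0], [0, 0, 0]],
    [0, [0.203, 0.242, 0], [0, 0, 0]],
  ],
)

```text
time: 50.07
eef_pos: [0.5489, 0.0285, 0.1216]
tcp_rot: [-0.155, 0.689, 0.154, 0.691]
contact_force: [-0.0, 0.1, -0.0]
opening: 0.17
```

Run:
```python
from h import *
st();cam('side');st();go([.5475,.0281,.105],25.2,half=False)
```

```text
[0.5489 0.0285 0.1216] [-0.   0.1 -0. ] [-0.01  0.    0.02] 0.17003937292458646 50.0667 q6 -0.57
psi 25.19 tilt [-1.    -0.002  0.002]
[0.5488 0.0286 0.1215] [-0.4 -0.1 -0.9] [-0.02  0.09 -0.04] 0.16668355639546734 50.1167 q6 -0.57
psi 25.2 tilt [-1.    -0.002  0.002]
shift [ 0.0549  0.0003 -0.0046] turn [0.     0.0011 0.0012] rows 0.4 0.0 q6? -0.57 psi 25.2
```

Correct sideways, then lower the tip into the bar's mouth and watch the force.

>>> play_rows(
  rows=[
    [0, [0.0, 0, -0.003], [0, 0, 0]],
    [0, [0.01, 0, -0.003], [0, 0, 0]],
    [0, [0.03, 0, -0.003], [0, 0, 0]],
    [0, [0.045, 0, -0.003], [0, 0, 0]],
    [0, [0.055, 0, -0.003], [0, 0, 0]],
    [0, [0.06, 0, -0.003], [0, 0, 0]],
    [0, [0.06, 0, -0.003], [0, 0, 0]],
  ],
)

```text
time: 50.7
eef_pos: [0.5465, 0.0289, 0.1016]
tcp_rot: [-0.155, 0.69, 0.154, 0.69]
contact_force: [-0.1, -0.0, -0.8]
opening: 0.167
```

Run:
```python
from h import *
st();go([.5475,.0281,.09],25.2,half=False)
```

```text
[0.5465 0.0289 0.1016] [-0.1 -0.  -0.8] [ 0.   -0.03  0.05] 0.16726171827370087 50.7 q6 -0.57
psi 25.25 tilt [-1.     0.    -0.001]
shift [ 0.0385 -0.004   0.0019] turn [ 0.0005 -0.0008 -0.0001] rows 0.3 0.0 q6? -0.57 psi 25.2
```

>>> play_rows(
  rows=[
    [0, [0.01, -0.002, 0.002], [0, 0, 0]],
    [0, [0.02, -0.003, 0.002], [0, 0, 0]],
    [0, [0.03, -0.003, 0.002], [0, 0, 0]],
    [0, [0.04, -0.003, 0.002], [0, 0, 0]],
    [0, [0.05, -0.003, 0.002], [0, 0, 0]],
    [0, [0.05, -0.003, 0.002], [0, 0, 0]],
  ],
)

```text
time: 51.2
eef_pos: [0.5474, 0.0283, 0.0865]
tcp_rot: [-0.155, 0.69, 0.154, 0.69]
contact_force: [-0.2, 0.1, -0.7]
opening: 0.167
```

Run:
```python
from h import *
st();go([.5475,.0281,.0715],25.2,half=False)
```

```text
[0.5474 0.0283 0.0865] [-0.2  0.1 -0.7] [ 0.02 -0.01 -0.03] 0.1665233594218411 51.2 q6 -0.57
psi 25.24 tilt [-1.     0.    -0.001]
shift [ 0.0501 -0.0008  0.0001] turn [ 0.0005 -0.0008 -0.0001] rows 0.4 0.0 q6? -0.57 psi 25.2
```

>>> play_rows(
  rows=[
    [0, [0.01, 0, 0], [0, 0, 0]],
    [0, [0.02, 0, 0], [0, 0, 0]],
    [0, [0.03, 0, 0], [0, 0, 0]],
    [0, [0.04, 0, 0], [0, 0, 0]],
    [0, [0.05, 0, 0], [0, 0, 0]],
    [0, [0.055, 0, 0], [0, 0, 0]],
    [0, [0.055, 0, 0], [0, 0, 0]],
    [0, [0.055, 0, 0], [0, 0, 0]],
  ],
)

```text
time: 51.87
eef_pos: [0.5479, 0.0283, 0.0708]
tcp_rot: [-0.155, 0.69, 0.154, 0.69]
contact_force: [0.9, -0.5, -0.3]
opening: 0.167
```

Run:
```python
from h import *
st()
```

```text
[0.5479 0.0283 0.0708] [ 0.9 -0.5 -0.3] [-0.01 -0.01 -0.02] 0.166582021692175 51.8667 q6 -0.57
psi 25.24 tilt [-1.    -0.001 -0.   ]
```

Release, rise straight up and clear the view.

>>> play_rows(
  rows=[
    [20, [0, 0, 0], [0, 0, 0]],
    [30, [0, 0, 0], [0, 0, 0]],
    [40, [0, 0, 0], [0, 0, 0]],
    [50, [0, 0, 0], [0, 0, 0]],
    [50, [0, 0, 0], [0, 0, 0]],
    [50, [0, 0, 0], [0, 0, 0]],
  ],
)

```text
time: 52.37
eef_pos: [0.548, 0.0283, 0.0711]
tcp_rot: [-0.155, 0.69, 0.154, 0.69]
contact_force: [0.4, -0.5, -0.4]
opening: 0.502
```

>>> play_rows(
  rows=[
    [50, [-0.02, 0, 0], [0, 0, 0]],
    [50, [-0.06, 0, 0], [0, 0, 0]],
    [50, [-0.14, 0, 0], [0, 0, 0]],
    [50, [-0.25, 0, 0], [0, 0, 0]],
    [50, [-0.36, 0, 0], [0, 0, 0]],
    [50, [-0.47, 0, 0], [0, 0, 0]],
    [50, [-0.58, -0.1, 0], [0, 0, 0]],
    [50, [-0.65, -0.2, 0], [0, 0, 0]],
    [50, [-0.65, -0.25, 0], [0, 0, 0]],
    [50, [-0.65, -0.25, 0], [0, 0, 0]],
  ],
)

```text
time: 53.2
eef_pos: [0.5818, -0.0423, 0.2695]
tcp_rot: [-0.155, 0.688, 0.152, 0.692]
contact_force: [-0.6, 0.3, -0.3]
opening: 0.499
```

Run:
```python
from h import *
st();cam('wrist');w=cam('wrist');s=cam('side');a=cam('scene')
k=cv2.INTER_CUBIC
t=[cv2.resize(s['color'][180:325,190:385],(400,298),interpolation=k),cv2.resize(a['color'][110:245,125:305],(400,300),interpolation=k)[:298],
 cv2.resize(w['color'],(400,300))[:298],cv2.resize(a['color'][165:225,225:305],(400,300),interpolation=k)[:298]]
cv2.imwrite('pics/fin.png',np.vstack([np.hstack(t[:2]),np.hstack(t[2:])])[:,:,::-1])
print(proj(w,[[.548,.028,.096],[.548,.028,.06]]))
```

```text
[ 0.5818 -0.0423  0.2695] [-0.6  0.3 -0.3] [-0.05 -0.03  0.02] 0.49927174538645963 53.2 q6 -0.68
psi 25.07 tilt [-1.    -0.005  0.005]
[[253.43799056 105.94356499]
 [253.54537972 106.64370175]]
```

View pics/fin.png

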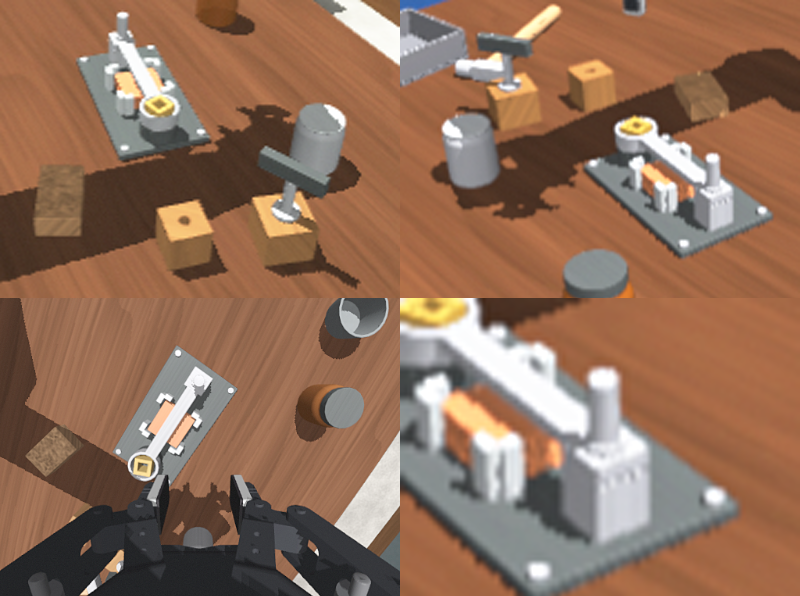

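Run:
```python
from h import *
a=cam('scene');b=cam('side')
for n,z in(('expected seated',.096),('8 mm high',.104)): print(n,proj(a,[[.548,.028,z]])[0].round(1),proj(b,[[.548,.028,z]])[0].round(1))
for c in(a,b):
    g=cv2.cvtColor(c['color'],cv2.COLOR_RGB2GRAY);u,v=proj(c,[[.548,.028,.096]])[0].round().astype(int);print(v,g[v-8:v+12,u].tolist())
print('blank stack px ok; key handle', [proj(c,[[.5624,-.3654,.125]])[0].round(1) for c in(a,b)])
for c in(a,b):
    h=cv2.cvtColor(c['color'],cv2.COLOR_RGB2GRAY);u,v=proj(c,[[.5624,-.3654,.125]])[0].round().astype(int);print(v,h[v-8:v+12,u].tolist())
```

```text
expected seated [266.1 180.5] [249.2 186.4]
8 mm high [266.1 177.7] [249.2 184.2]
180 [115, 115, 121, 123, 118, 110, 121, 215, 254, 255, 248, 217, 197, 198, 198, 198, 198, 199, 198, 198]
186 [126, 119, 121, 117, 119, 118, 119, 146, 251, 253, 230, 165, 153, 155, 153, 154, 153, 153, 154, 155]
blank stack px ok; key handle [array([171.9, 126.3]), array([333.1, 259.6])]
126 [117, 117, 116, 116, 120, 119, 116, 117, 141, 140, 92, 74, 71, 73, 72, 76, 110, 153, 167, 163]
260 [108, 111, 113, 116, 118, 108, 141, 145, 143, 147, 114, 75, 71, 72, 71, 72, 69, 89, 150, 150]
```

Run:
```python
from h import *
hole('scene',(.548,.028,.056));st();print(ctrl.sign_off())
```

```text
[ 0.5791 -0.0384  0.2648] [0.7 0.1 0.3] [-0.   -0.   -0.03] 0.49996356207074744 53.55 q6 -0.68
psi 25.31 tilt [-1.     0.001 -0.002]
the job is handed in; nothing more can be done
None
```

The whole job was done and handed in at 53.6 s of the 208 s allowed. The sign-off reports no verdict, so what follows rests on my own checks.

**What I did**
- **Blanks:** Four blanks were on the bench, and all four are stacked flat in the nest. One placing, the second blank, pressed with about 24 N because I set the height slightly low; it still landed square.
- **Key and bar:** The key dropped fully into the nut at the first try, with its collar touching. I turned it anticlockwise until the torque rose and the bar no longer moved in the pictures.
- **Key return and pin:** The key went back upright in its stand. The lock pin went down through the bar's end and the lug without any contact force.

**Last checks**
- **Stack:** The top blank measured about 1 mm from the nest centre, well inside the 6 mm limit, before the bar was swung over it.
- **Bar:** Its hole was within about 0.7 mm of the lug hole in both fixed cameras before the pin went in. The same search afterwards returned nothing because the pin now fills the hole.
- **Pin and key:** Their tops show at the image positions expected for fully seated in both fixed cameras.
- **Bystanders:** The arm stayed well clear of the tin, jar, cork block and cup, and they look undisturbed in the last view. I did not measure their positions at the end.
- **Gripper:** It is open, clear of everything, and reads no load.

The only disagreement was a steady 2–3 mm offset of the side camera from the other two. I removed it by comparing positions within a single camera.

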